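# Snap the setting rod into the clip rack

### The job

Put the setting rod away: lift it out of its wooden cradle and press it into both spring clips of the sloping rack under the light bar, centred between them, until it snaps home at both ends. Stop pushing once it has snapped home, so that the rubber cushions behind it are not crushed, then let go; leave the other things on the desk alone.

Things in the scene. Friction and masses are not known exactly. Their poses are not given: they have to be found in the camera images.
- rod: Setting rod, 180 mm long, 0.25 kg: round steel bar of 16 mm diameter with a black plastic grip sleeve (26 mm diameter, 50 mm long) round its middle. Origin at its centre, y along its axis (both ends alike). At the start it lies level, 50 mm above the desk, in two V notches of the cradle, 62 mm either side of its middle; the sleeve is free to be gripped between them.
- cradle: Fixed plywood cradle, 70 x 165 mm base plate 12 mm thick with two V-notched posts 62 mm either side of the middle, 41 mm thick in x, tops 53 mm above the desk. Origin under its centre on the desk, z up, y along the rod.
- rack: Fixed grey and aluminium rack, base 180 (x) x 230 (y) mm. A board 150 mm long slopes up at 35 degrees away from the rack's front (-x); over it stands a bar with two spring clips, above it hangs a light bar on two posts at y = +-108 mm, x = 76 mm. Origin under the centre of the base on the desk, x level, away from the front, y along the clipped rod, z up.
- light_bar (a point): Middle of the lower front edge of the rack's level light bar, 268 mm above the desk; the bar reaches from here 38 mm to the rack's +x, 115 mm to either side and 20 mm up. It hangs right over the clips, so they are reached only with the tool tilted about 35 degrees, along the board's normal. Axes as the rack's.
- rack_mid (a point): Nominal middle of the clipped rod's axis, 64 mm off the board. Axes are the rack's; the board's normal in them is (-0.574, 0, 0.819), and the rod, parallel to y, goes in against it. The clip bar's stand-off differs every time and is not measured: the snapped-in axis lies 15 mm nearer the board to 15 mm farther along the normal. Below that axis are 39 mm free to the bar under the sleeve.
- clip_left (a point): Nominal place of the rod's axis in the clip on the rack's +y side, 62 mm from the middle (same unknown stand-off). The clip is 16 mm wide: two sprung steel jaws, up and down the slope, with rounded lips 11 mm apart and 7 mm above the seated axis, and flared mouths reaching 18 mm above it. The rod (16 mm) must spread the lips to pass. Axes as the rack's.
- clip_right (a point): The same for the clip on the rack's -y side. Going in, the two clips together resist from 14 mm before home with a peak of about 8 to 16 N 10 to 12 mm before home; 7 mm before home the resistance is gone (the snap: the jaws close over the rod and draw it in), and from 2 mm before home the cushions push back.
- cushion_left (a joint): Rubber cushion, sprung, at the bottom of the clip on the rack's +y side: how far it is pressed in, in m. 0 with no rod, about 0.002 with the rod snapped in and let go, crushed beyond 0.0065, stop at 0.009. Resists with 1.5 N per mm.
- cushion_right (a joint): The same for the clip on the rack's -y side.
- ring_gauge: Bystander: knurled steel ring, 54 mm diameter, 18 mm high; origin under its centre.
- marker: Bystander: white and red marker pen, 112 mm long; origin under its middle, y along it.
- screwdriver: Bystander: precision screwdriver with red handle, 143 mm long; origin under its middle, y along it.
- caliper: Bystander: digital caliper, 235 mm long; origin under its middle, y along it.
- plug_gauge: Bystander: white plug gauge, 105 mm long; origin under its middle, y along it.
- mouse: Bystander: black computer mouse, 104 x 58 x 37 mm; origin under its middle.
Things that resemble listed ones, but are neither listed nor needed, are in the scene too. What is shaped like the rod but blue is not meant.

How it is judged (in metres and radians):
At the end, for the whole second after the job is handed in: The rod sits snapped into both clips, at rest and let go: held by the jaws against both cushions (each pressed in 1 to 4 mm), parallel to the rack's y within 0.06 rad, its middle within 15 mm of midway between the clips (value of joint cushion_left between 0.001 and 0.004 m and value of joint cushion_right between 0.001 and 0.004 m and angle between the y axis of rod and the y axis of rack, either way round below 0.06 rad and y of rod in the frame of rack_mid between -0.015 and 0.015 m and distance between rod and rack_mid below 0.025 m and linear speed of rod below 0.02 m/s); the robot touches nothing.
It fails at once if a cushion is crushed (pressed in more than 6.5 mm) (value of joint any of cushion_left, cushion_right above 0.0065 m).
It fails at once if a bystander is moved by more than 30 mm (distance of any of ring_gauge, marker, screwdriver, caliper, plug_gauge, mouse from where it was at the start of the episode above 0.03 m).
It also fails if it takes over 64 s, if anything falls off the work surface, if the arm or the gripper's body presses on something with over 40 N, if the wrist force passes 120 N, or if a joint passes its speed limit or range.

### The arm

A 6-joint arm with a two-finger parallel gripper is mounted at the origin on a cart in front of the work surface, level with it; the furniture and walls round the work are solid. World frame = base frame: x ahead of the robot, y to its left, z up, the work surface at z = 0. Lengths are in mm, angles in rad, forces in N, time in s.
With the tool pointing down it reaches from about 400 to 925 mm from the base axis. Payload 12.5 kg.
Tool frame: the origin (TCP) lies at the very end of the fingers, on their centre line; the grasp point (between the pads) lies 19 mm behind it; z points along the fingers, x is the direction in which the jaws open and shut, and the axes are right-handed (so a half turn about z gives the same grasp; the last joint's range is limited). The gripper opens to 95 mm and grips with 3 to 60 N. Pads are 20 mm wide; open, the fingers measure 119 mm over their backs; the gripper's body (75 mm by 180 mm) begins 59 mm behind the grasp point.
Start: joints at [1.233, 0.491, 1.559, -0, 1.092, -0.106], TCP at [143.563, 608.306, 214.661] pointing down, gripper open.
Joint ranges: [-3.1, 3.1], [-0.84, 2.19], [0.05, 2.79], [-1.13, 4.28], [0.06, 2.93], [-2.69, 2.69]. Speed limits (rad/s): [2.22, 2.22, 2.79, 3.14, 3.14, 3.14].

### API

Orientations are given as [roll, pitch, yaw] about the fixed x, y, z axes, in that order (R = Rz(yaw) Ry(pitch) Rx(roll)).
In Python, from cell import env gives the robot as it stands.
- The arm moves only by the tool arm_command, never from a script. Its argument "motion" is one flat list of numbers, 7 for each row, row after row: the opening, from -1 (shut) to 1 (fully open), then the shift along the tool's x, y, z in mm, then the turn, a rotation vector about the tool's x, y, z in degrees. In form: [fingers, dx, dy, dz, rx, ry, rz, fingers, dx, dy, dz, rx, ry, rz, ...]. A call has 1 to 20 rows; each row is the pose to reach, as a shift and turn from the pose commanded when the call began, along the tool's axes at that moment; what a row does not reach only later rows make up. A row lasts 1/10 s, in which the tool goes at most 50 mm and 8.59 degrees, less where a joint would pass 70% of its speed; a pose out of reach is approached as far as the arm can. A call with a gripper value outside its range is refused whole. The fingers move at their own pace and stop on an object; the grip force is fixed at half the most. Time passes only in rows, so rows that repeat a pose let the fingers close. It gives the time, the measured TCP pose, the force and the opening at its end, in the units of the state.
- env.state(): the state, without advancing time (a new reading comes with each control period).
- env.read_camera(name): name is "side" or "top" or "wrist"; returns (picture, depth): 384x512x3 uint8, red, green, blue; 384x512 float32, mm along the optical axis (not along the pixel's ray), 0 where there is no reading.
- env.calibration(name): a dict with "fx", "fy", "cx", "cy" (pixels), "cam_to_world" (4x4, takes a point from camera to world coordinates). Camera axes: x right, y down, z forward; pixel columns grow to the right and rows downward; lengths in mm; the calibration is good to about 2 mm. A picture is of the moment at which its call begins: read the wrist's pose just before it. calibration takes no time and is no camera call; for the wrist camera it gives the pose at the moment of the call.
- env.job_done(): hands the job in, once; it reports no verdict.
Trained networks look in the newest picture that a camera, given by its name, has taken for a name from the list of things; names that differ only in an ending like _2 or _b are one class to them, and where a whole thing is asked for, a point or a joint stands for the part that bears it (a point fixed in the world has none). Each returns a list of dicts, best first, with "confidence" (0 to 1); they miss things now and then, are a little off and sometimes report something else, mostly with a low value. They report only what shows in the picture. A call takes as long as a camera call. They do not tell look-alikes from the thing itself.
- env.recognise(camera, label): "location" ([column, row] in pixels, amid what is visible of it).
- env.silhouettes(camera, label): "region" (384x512 bool, what is visible of it) and "location" ([column, row] in pixels, amid what is visible of it).
- env.spot_point(camera, label): "location" ([column, row] in pixels: a listed point, or the origin of a listed thing).
The state is a dict: "t": time; "joints": joint angles; "qvel": joint speeds; "tau": joint torques, N m; "eef_pos": TCP position; "tcp_rot": TCP orientation; "ft_force": force on the tool from outside, world axes, zero at the start; "moment": the same for the moment, N m; "opening": opening from 0.0 (shut) to 1.0 (fully open).
Only numpy, scipy, OpenCV 4.12 (cv2) and the standard library are available. Lean on these libraries where they do the work, as an engineer would, in place of code of your own. Each camera call takes 0.05 s, during which the arm holds its last target.

## Working session

There is one attempt and no reset: what is moved stays moved. The work goes in short steps, Python scripts to look and compute and a tool call to move; the robot and the scene stay as the last step left them, time stands still between calls to the robot, and variables do not carry over. Pictures are saved under pics/ and viewed, and the job is handed in when it is done.

Besides the shell and the picture viewer there is one more tool, called after "Call:" as name(argument=value, ...) on one line, values as JSON. arm_command: Moves the arm, as the interface text tells. Its arguments: {"type":"object","properties":{"motion":{"type":"array","items":{"type":"number"}}},"required":["motion"]}

```bash
ls; mkdir -p pics; cat > h.py <<'E'
from cell import env
import numpy as np, cv2
from scipy.spatial.transform import Rotation as R
def save(n,im): cv2.imwrite(f'pics/{n}.png',im[:,:,::-1])
def px2w(cal,u,v,d):
    p=np.array([(u-cal['cx'])/cal['fx']*d,(v-cal['cy'])/cal['fy']*d,d,1]); return (np.array(cal['cam_to_world'])@p)[:3]
def w2px(cal,P):
    p=np.linalg.inv(cal['cam_to_world'])@np.append(P,1); return np.array([cal['fx']*p[0]/p[2]+cal['cx'],cal['fy']*p[1]/p[2]+cal['cy'],p[2]])
def ray(cal,u,v):
    M=np.array(cal['cam_to_world']); d=M[:3,:3]@np.array([(u-cal['cx'])/cal['fx'],(v-cal['cy'])/cal['fy'],1]); return M[:3,3],d/np.linalg.norm(d)
def tri(rs):
    A=np.zeros((3,3));b=np.zeros(3)
    for o,d in rs:
        P=np.eye(3)-np.outer(d,d);A+=P;b+=P@o
    x=np.linalg.solve(A,b); return x,[np.linalg.norm((np.eye(3)-np.outer(d,d))@(x-o)) for o,d in rs]
E
python3 - <<'E'
from h import *
np.set_printoptions(precision=3,suppress=True)
print(env.state())
for c in ['side','top','wrist']:
    im,d=env.read_camera(c); save(c+'0',im); np.save(c+'0d.npy',d); np.save(c+'0i.npy',im)
    cal=env.calibration(c); print(c,cal); np.save(c+'0c.npy',cal,allow_pickle=True)
    for l in ['rod','cradle','rack','light_bar','rack_mid','clip_left','clip_right']:
        try: r=env.spot_point(c,l)
        except Exception as e: print(l,e); continue
        for q in r[:3]:
            u,v=q['location']; dd=d[int(min(383,max(0,v))),int(min(511,max(0,u)))]
            print(c,l,round(q['confidence'],2),np.round([u,v],1),np.round(px2w(cal,u,v,dd),0))
print(env.state()['t'])
E
```

```text
pics
{'t': 0.0, 'joints': array([ 1.233,  0.492,  1.559, -0.   ,  1.092, -0.106]), 'qvel': array([ 0.001,  0.002,  0.001,  0.001, -0.   , -0.001]), 'tau': array([  0.002, -61.267, -25.818,   0.069,   0.048,  -0.   ]), 'eef_pos': array([143.486, 608.058, 214.067]), 'tcp_rot': array([-3.142,  0.001,  1.339]), 'ft_force': array([ 1.212, -0.211,  0.765]), 'moment': array([ 0.044, -0.019, -0.   ]), 'opening': 0.9980615398492734}
side {'fx': 362.93593155278484, 'fy': 362.93593155278484, 'cx': 258.43264688770745, 'cy': 189.04164360444628, 'cam_to_world': array([[  -0.965,   -0.182,    0.186,  226.605],
       [  -0.26 ,    0.62 ,   -0.741, 1252.793],
       [   0.019,   -0.764,   -0.645, 1302.937],
       [   0.   ,    0.   ,    0.   ,    1.   ]])}
side rod 0.66 [303.7 156.8] [ 415. -646.  -16.]
side rod 0.64 [277.2 190.2] [ 488. -192.   61.]
side cradle 0.68 [275.4 198.1] [ 486. -147.   43.]
side rack 0.59 [256.  253.4] [477. 274.  88.]
side light_bar 0.82 [268.2 212.4] [507. -81.  -5.]
side rack_mid 0.76 [262.4 235.1] [481. 148.  69.]
side clip_left 0.78 [262.5 247.3] [451. 265. 126.]
sid
[... 426 characters left out ...]
 rod 0.82 [295.6 228.3] [ 484. -222.   62.]
top cradle 0.75 [291.9 231.5] [ 485. -211.   13.]
top rack 0.94 [186.1 214.5] [474. 189.  76.]
top light_bar 0.66 [176.1 199.1] [461. 191. 278.]
top rack_mid 0.74 [183.1 212.7] [479. 201.  79.]
top clip_left 0.6 [120.6 190.7] [559. 483.  -1.]
top clip_left 0.56 [164.7 216.5] [443. 256. 118.]
top clip_right 0.73 [200.6 212.4] [479. 131. 113.]
wrist {'fx': 339.39180677531476, 'fy': 339.39180677531476, 'cx': 253.74848786253392, 'cy': 190.93209920952503, 'cam_to_world': array([[  0.23 ,   0.929,   0.291,  60.901],
       [  0.973,  -0.22 ,  -0.067, 626.988],
       [  0.001,   0.299,  -0.954, 384.569],
       [  0.   ,   0.   ,   0.   ,   1.   ]])}
1.2
```

View pics/side0.png

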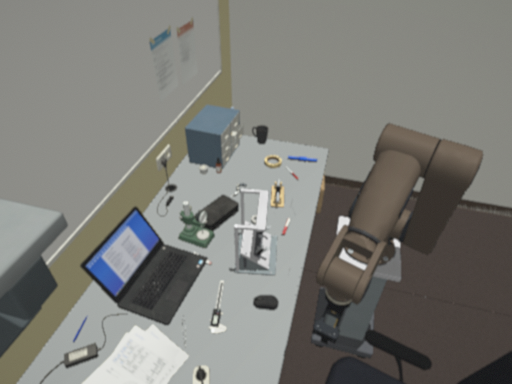

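View pics/top0.png

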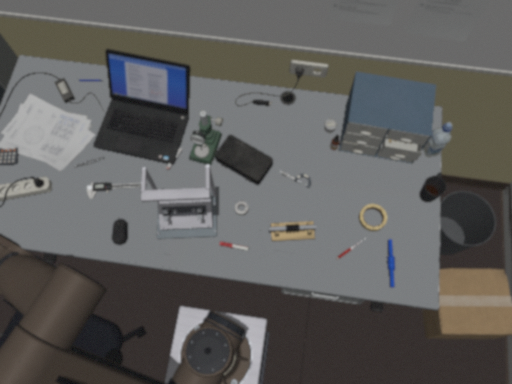

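View pics/wrist0.png

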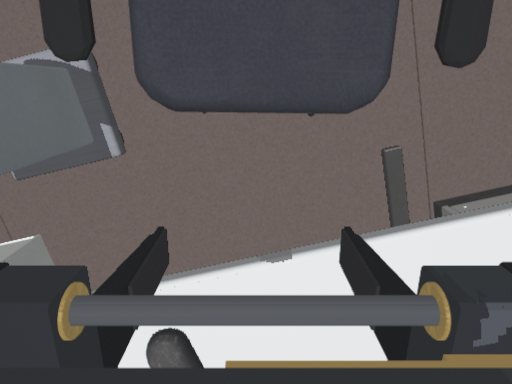

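```bash
python3 - <<'E'
from h import *
im=np.load('top0i.npy'); a=cv2.resize(im[155:245,130:320],None,fx=4.2,fy=4.2,interpolation=cv2.INTER_CUBIC); save('topcrop',a)
im=np.load('side0i.npy'); a=cv2.resize(im[150:320,180:330],None,fx=3.5,fy=3.5,interpolation=cv2.INTER_CUBIC); save('sidecrop',a)
E
```

```text
(no output)
```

View pics/topcrop.png

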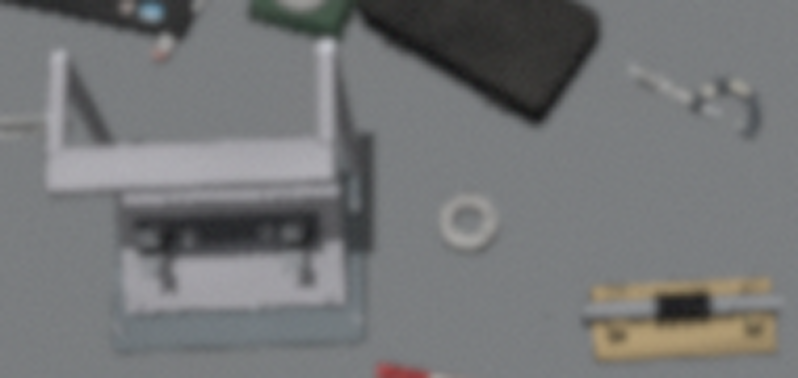

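View pics/sidecrop.png

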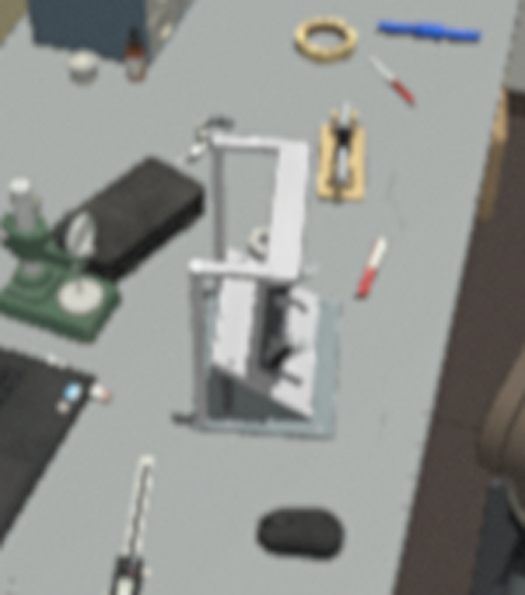

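Call:
arm_command(motion=[1, -387, 354, -236, 0, 0, 77, 1, -387, 354, -236, 0, 0, 77, 1, -387, 354, -236, 0, 0, 77, 1, -387, 354, -236, 0, 0, 77, 1, -387, 354, -236, 0, 0, 77, 1, -387, 354, -236, 0, 0, 77, 1, -387, 354, -236, 0, 0, 77, 1, -387, 354, -236, 0, 0, 77, 1, -387, 354, -236, 0, 0, 77, 1, -387, 354, -236, 0, 0, 77, 1, -387, 354, -236, 0, 0, 77, 1, -387, 354, -236, 0, 0, 77, 1, -387, 354, -236, 0, 0, 77, 1, -387, 354, -236, 0, 0, 77, 1, -387, 354, -236, 0, 0, 77, 1, -387, 354, -236, 0, 0, 77])

```text
t: 2.8
eef_pos: [398.6, 151.1, 450.3]
tcp_rot: [-3.142, 0.001, -0.003]
ft_force: [0.3, -1.1, 0.1]
opening: 0.997
```

```bash
cat > look.py <<'E'
from h import *
import sys,pickle
np.set_printoptions(precision=3,suppress=True)
n=sys.argv[1]; labels=sys.argv[2:]
s=env.state(); cal=env.calibration('wrist'); im,d=env.read_camera('wrist'); save(n,im)
pickle.dump((s,cal,im,d),open(n+'.pkl','wb'))
print(s['t'],s['joints'],s['eef_pos'],s['tcp_rot'])
for l in labels:
    for q in env.spot_point('wrist',l)[:3]:
        u,v=q['location']; dd=d[int(min(383,max(0,v))),int(min(511,max(0,u)))]
        print(l,round(q['confidence'],2),np.round([u,v],1),np.round(px2w(cal,u,v,dd),0))
E
python3 look.py rackA rack rack_mid clip_left clip_right light_bar
```

```text
2.8 [0.207 0.022 1.593 0.    1.527 0.21 ] [398.634 151.124 450.271] [-3.142  0.001 -0.003]
rack 0.88 [305.4 103.7] [479. 208.  78.]
rack 0.56 [312.3 129.1] [456. 194. 284.]
rack_mid 0.7 [293.9 118.3] [465. 183.  46.]
clip_left 0.67 [296.6 303.7] [410. 180. 544.]
clip_right 0.78 [300.9 159.9] [471. 125. 105.]
light_bar 0.74 [310.6 124.8] [455. 197. 278.]
```

View pics/rackA.png

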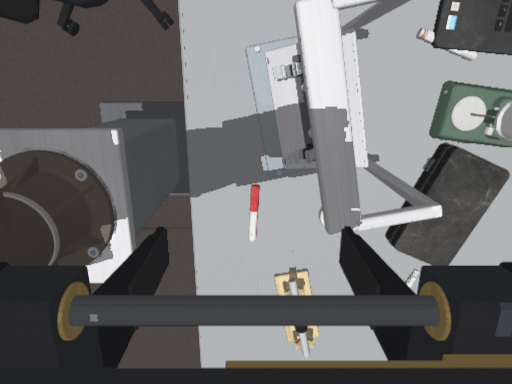

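```bash
cat > bar.py <<'E'
from h import *
import sys,pickle
np.set_printoptions(precision=3,suppress=True)
s,cal,im,d=pickle.load(open(sys.argv[1]+'.pkl','rb'))
v,u=np.mgrid[0:384,0:512]; M=cal['cam_to_world']
P=np.stack([(u-cal['cx'])/cal['fx']*d,(v-cal['cy'])/cal['fy']*d,d],-1)@M[:3,:3].T+M[:3,3]
np.save(sys.argv[1]+'_P.npy',P)
m=(d>0)&(abs(P[...,2]-288)<8)&(P[...,0]>380)&(P[...,0]<540)&(P[...,1]>40)&(P[...,1]<350)&(v<232)
m=cv2.morphologyEx(m.astype(np.uint8),cv2.MORPH_OPEN,np.ones((3,3)))>0
pts=P[m]; print(m.sum(), np.median(pts[:,2]))
r=cv2.minAreaRect(pts[:,:2].astype(np.float32)); print(r); print(cv2.boxPoints(r))
# base plate
b=(d>0)&(P[...,2]>5)&(P[...,2]<30)&(P[...,0]>330)&(P[...,0]<600)&(P[...,1]>40)&(P[...,1]<350)&(v<232)
for z in range(0,30,3): print(z,((P[...,2]>z)&(P[...,2]<z+3)&b).sum())
E
python3 bar.py rackA; python3 - <<'E'
from h import *
im=cv2.imread('pics/rackA.png'); cv2.imwrite('pics/rackAc.png',cv2.resize(im[0:240,225:405],None,fx=2.5,fy=2.5,interpolation=cv2.INTER_CUBIC)[:600])
E
```

```text
9863 287.6437846467017
((488.203125, 199.92236328125), (73.88903045654297, 227.3221435546875), 8.801519393920898)
[[434.302 306.592]
 [469.085  81.947]
 [542.104  93.253]
 [507.321 317.898]]
0 0
3 6
6 811
9 1813
12 104
15 21
18 3
21 2
24 39
27 225
```

View pics/rackAc.png

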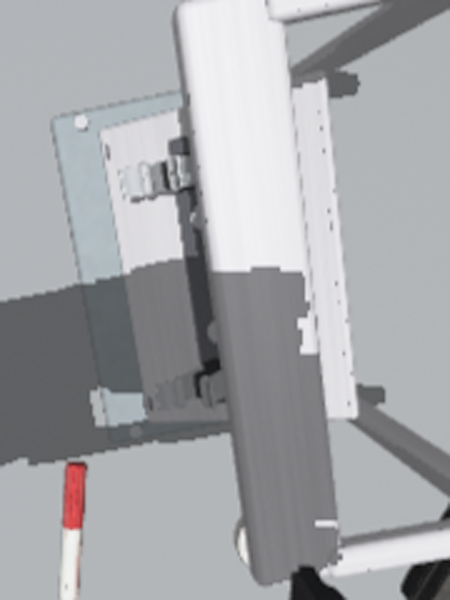

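```bash
cat >> h.py <<'E'
def Rtool(yaw,tilt): # tilt rad, tool z leaning ahead along yaw
    return R.from_euler('xyz',[np.pi,-tilt,yaw])
def delta(Pt,Rt,P0=None,R0=None):
    s=env.state()
    if P0 is None: P0=s['eef_pos']
    if R0 is None: R0=R.from_euler('xyz',s['tcp_rot'])
    d=R0.inv().apply(np.array(Pt)-P0); r=(R0.inv()*Rt).as_rotvec(degrees=True)
    return np.round(d,1),np.round(r,2)
E
python3 - <<'E'
from h import *
Rt=Rtool(0.154,np.radians(35)); print(Rt.as_matrix())
print(delta([350,77,300],Rt))
E
```

```text
[[ 8.09457721e-01  1.53392011e-01  5.66788398e-01]
 [ 1.25651379e-01 -9.88165417e-01  8.79820429e-02]
 [ 5.73576436e-01  1.04083409e-16 -8.19152044e-01]]
(array([-48.7,  73.8, 150.6]), array([ 2.77, 34.93, -8.79]))
```

Call:
arm_command(motion=[1, -49, 74, 151, 2.77, 34.93, -8.79, 1, -49, 74, 151, 2.77, 34.93, -8.79, 1, -49, 74, 151, 2.77, 34.93, -8.79, 1, -49, 74, 151, 2.77, 34.93, -8.79, 1, -49, 74, 151, 2.77, 34.93, -8.79, 1, -49, 74, 151, 2.77, 34.93, -8.79, 1, -49, 74, 151, 2.77, 34.93, -8.79])

```text
t: 3.8
eef_pos: [350.0, 76.4, 300.2]
tcp_rot: [-3.141, -0.611, 0.151]
ft_force: [0.6, -0.3, 0.4]
opening: 1.002
```

```bash
python3 look.py rackB rack rack_mid clip_left clip_right light_bar rod
```

```text
3.8 [-0.068 -0.245  2.34   0.285  0.464 -0.437] [349.967  76.387 300.222] [-3.141 -0.611  0.151]
rack 0.68 [225.1  71.7] [465. 196.  50.]
rack_mid 0.88 [253.4  74.6] [486. 195.  82.]
clip_left 0.88 [251.6   3.2] [455. 261. 109.]
clip_right 0.72 [195.5 334.9] [ 480. -208.   13.]
light_bar 0.84 [368.5  60.7] [802. 276.  -0.]
rod 0.63 [210.4 345.6] [ 480. -195.   61.]
```

View pics/rackB.png

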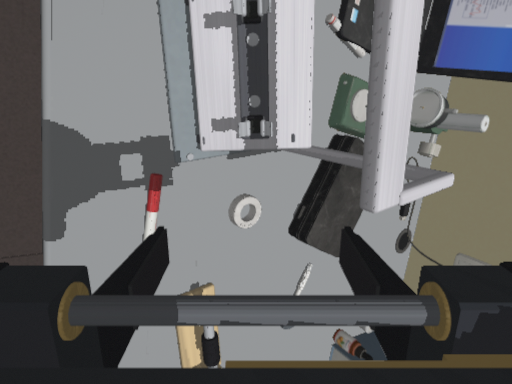

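Call:
arm_command(motion=[1, 0, -70, 0, 0, 0, 0, 1, 0, -70, 0, 0, 0, 0, 1, 0, -70, 0, 0, 0, 0])

```text
t: 4.45
eef_pos: [340.1, 141.5, 299.4]
tcp_rot: [3.141, -0.608, 0.152]
ft_force: [0.4, -1.2, 0.1]
opening: 1.0
```

```bash
python3 look.py rackC rack_mid clip_left clip_right light_bar; python3 - <<'E'
import cv2
im=cv2.imread('pics/rackC.png'); cv2.imwrite('pics/rackCc.png',cv2.resize(im[0:230,150:420],None,fx=2.6,fy=2.6,interpolation=cv2.INTER_CUBIC))
E
```

```text
4.45 [ 0.262 -0.205  2.317 -0.152  0.429  0.229] [340.074 141.495 299.384] [ 3.141 -0.608  0.152]
rack_mid 0.58 [254.2 136.8] [487. 185.  82.]
clip_left 0.64 [250.7  71. ] [453. 259. 108.]
clip_right 0.94 [255.3 184.8] [479. 128. 109.]
light_bar 0.74 [360.8 148.9] [760. 177.  42.]
light_bar 0.64 [240.9 249.3] [534.  -1.  18.]
```

View pics/rackCc.png

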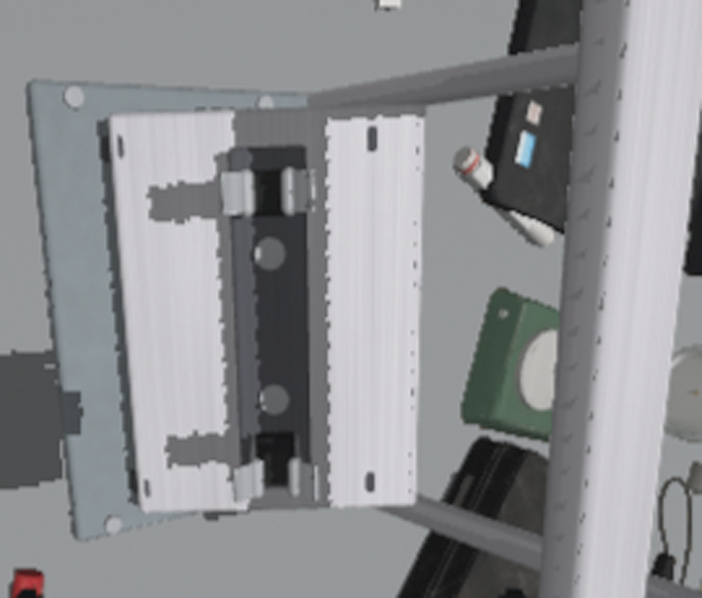

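```bash
python3 bar.py rackC >/dev/null; python3 - <<'E'
from h import *
import pickle
np.set_printoptions(precision=4,suppress=True)
s,cal,im,d=pickle.load(open('rackC.pkl','rb')); P=np.load('rackC_P.npy')
# board region in px: crop/2.6+150
v,u=np.mgrid[0:384,0:512]
def reg(a,b,c,e): return P[int(b/2.6):int(e/2.6),150+int(a/2.6):150+int(c/2.6)].reshape(-1,3)
B=np.vstack([reg(145,230,215,420),reg(340,160,400,460)])
c=B.mean(0); n=np.linalg.svd(B-c)[2][2]; n*=np.sign(n[2]); 
r=(B-c)@n; k=abs(r)<3; c=B[k].mean(0); n=np.linalg.svd(B[k]-c)[2][2]; n*=np.sign(n[2]); print('board n',n,'std',((B[k]-c)@n).std(),'tilt',np.degrees(np.arccos(n[2])),'yaw',np.arctan2(-n[1],-n[0]))
for yaw in [0.154]:
    Rr=R.from_euler('z',yaw).as_matrix(); ex,ey=Rr[:,0],Rr[:,1]
    N=np.array(-0.5736*ex)+[0,0,.8192]; S=0.8192*ex+[0,0,.5736]
    Q=(P-c); h=Q@N; sl=Q@S; y=P@ey
    # h image for 3 areas
    H=np.where((d>0)[...,None],np.stack([sl,y,h],-1),np.nan)
    sub=H[40:205,150+0:150+165]
    # clip points
    for nm,(a,b,cc,e) in dict(L=(205,160,330,222),Rr=(220,440,330,510)).items():
        q=H[int(b/2.6):int(e/2.6),150+int(a/2.6):150+int(cc/2.6)].reshape(-1,3)
        q=q[(q[:,2]>60)&(q[:,2]<120)]
        print(nm,len(q),'y',np.percentile(q[:,1],[2,50,98]),'s',np.percentile(q[:,0],[2,50,98]),'h',np.percentile(q[:,2],[2,50,90,98,100]))
        hh,ed=np.histogram(q[:,0],bins=np.arange(-40,40,3)); 
        for i in range(len(hh)):
            if hh[i]>2:
                w=q[(q[:,0]>=ed[i])&(q[:,0]<ed[i+1])]; print('  s',ed[i],hh[i],'hmax',np.percentile(w[:,2],95).round(1),'hmed',np.median(w[:,2]).round(1))
    bd=H[(abs(h)<4)&(u>150)&(u<320)&(v<215)]
    print('board y ext',np.percentile(bd[:,1],[0.3,99.7]),'s',np.percentile(bd[:,0],[.3,99.7])); print('c',c, c@ey)
    hb=H[(v>80)&(v<180)&(u>230)&(u<275)]
    print(np.histogram(hb[:,2],bins=np.arange(-10,90,5)))
# light bar
E
```

```text
board n [-0.5544 -0.1426  0.8199] std 0.7704096454770869 tilt 34.92227408782374 yaw 0.2517179024519324
L 439 y [175.5695 183.6425 191.756 ] s [-16.4433  -3.7376  20.5619] h [63.1478 67.9869 73.578  74.8761 75.659 ]
  s -19 24 hmax 75.0 hmed 74.1
  s -16 49 hmax 74.4 hmed 72.3
  s -13 43 hmax 70.6 hmed 69.5
  s -10 43 hmax 68.3 hmed 66.4
  s -7 49 hmax 67.3 hmed 65.8
  s -4 12 hmax 65.0 hmed 63.5
  s 8 53 hmax 67.0 hmed 65.4
  s 11 54 hmax 68.2 hmed 66.3
  s 14 48 hmax 71.3 hmed 69.9
  s 17 48 hmax 75.4 hmed 72.7
  s 20 16 hmax 74.0 hmed 73.1
Rr 320 y [51.7036 60.4931 68.4278] s [-12.9054  10.6384  23.2898] h [60.9285 65.4231 70.8724 72.0518 73.0607]
  s -16 5 hmax 70.6 hmed 70.4
  s -13 41 hmax 72.3 hmed 70.4
  s -10 40 hmax 68.7 hmed 66.7
  s -7 29 hmax 65.4 hmed 64.0
  s -4 44 hmax 64.3 hmed 63.1
  s 8 8 hmax 62.1 hmed 61.0
  s 11 29 hmax 64.5 hmed 63.0
  s 14 44 hmax 65.5 hmed 63.8
  s 17 38 hmax 69.4 hmed 67.3
  s 20 29 hmax 71.5 hmed 69.9
  s 23 13 hmax 72.3 hmed 71.5
board y ext [  3.6842 259.826 ] s [-124.6991   82.6062]
c [491.5036 192.6705  67.5698] 114.99764694396457
(array([   0,  825,  733,    0,  920, 1507,   79,  103,    5,    9,   18,
         65,    3,    3,   50,   23,    9,    0,    0]), array([-10,  -5,   0,   5,  10,  15,  20,  25,  30,  35,  40,  45,  50,
        55,  60,  65,  70,  75,  80,  85]))
```

```bash
python3 - <<'E'
from h import *
import pickle
np.set_printoptions(precision=4,suppress=True)
s,cal,im,d=pickle.load(open('rackA.pkl','rb')); P=np.load('rackA_P.npy')
v,u=np.mgrid[0:384,0:512]
m=(d>0)&(abs(P[...,2]-288)<5)&(P[...,0]>400)&(P[...,0]<560)&(P[...,1]>70)&(P[...,1]<320)&(v<232)
L=[];Rt=[]
for r in range(15,225):
    k=np.where(m[r])[0]
    if len(k)>8: L.append(P[r,k[0]]); 
L=np.array(L)
f=cv2.fitLine(L[:,:2].astype(np.float32),cv2.DIST_HUBER,0,.01,.01).ravel(); print('bar front line',f,'yaw',np.arctan(-f[0]/f[1]))
# ends along it
e=f[:2]*np.sign(f[1]); pr=P[m][:,:2]@e; print('ext',np.percentile(pr,[0.2,99.8]))
nn=np.array([e[1],-e[0]]); print('perp',np.array(f[2:])@nn)
# base plate in A and C, desk edges: board line edges in C
s,cal,im,d=pickle.load(open('rackC.pkl','rb')); P=np.load('rackC_P.npy')
for yaw in [0.17,0.19,0.21]:
    Rr=R.from_euler('z',yaw).as_matrix(); ex,ey=Rr[:,0],Rr[:,1]
    N=-0.5736*ex+[0,0,.8192]; h=P@N
    B=np.zeros((384,512),bool); B[90:160,206:232]=1; B2=np.zeros_like(B); B2[62:176,281:303]=1
    o=[]
    for b in (B,B2):
        A=np.c_[P[b]@ey,np.ones(b.sum())]; o+=[np.linalg.lstsq(A,h[b],rcond=None)[0][0],np.median(h[b])]
    print(yaw,'slope of h vs y, med h',o)
E
```

```text
bar front line [  0.1863  -0.9825 454.7763 200.1389] yaw 0.18740878
ext [ -7.8884 217.7071]
perp 484.10196
0.17 slope of h vs y, med h [np.float64(0.10650497528141391), np.float64(-241.1496847210565), np.float64(0.07816019097797924), np.float64(-241.02025524255697)]
0.19 slope of h vs y, med h [np.float64(0.1027536278145373), np.float64(-242.4001831640844), np.float64(0.0747558083243909), np.float64(-242.3257864002876)]
0.21 slope of h vs y, med h [np.float64(0.09901969667903439), np.float64(-243.56474062353465), np.float64(0.07134152231697703), np.float64(-243.4895323465712)]
```

```bash
python3 - <<'E'
from h import *
import pickle,os
np.set_printoptions(precision=4,suppress=True)
for n in ['rackA','rackB','rackC']:
    s,cal,im,d=pickle.load(open(n+'.pkl','rb')); M=cal['cam_to_world']
    v,u=np.mgrid[0:384,0:512]
    P=np.stack([(u-cal['cx'])/cal['fx']*d,(v-cal['cy'])/cal['fy']*d,d],-1)@M[:3,:3].T+M[:3,3]; np.save(n+'_P.npy',P)
    k=(d>0)&(abs(P[...,2])<7)&(v<225); p=P[k]
    A=np.c_[p[:,:2],np.ones(len(p))]; w=np.linalg.lstsq(A,p[:,2],rcond=None)[0]; print(n,'desk',w,np.std(p[:,2]-A@w))
s,cal,im,d=pickle.load(open('rackC.pkl','rb')); P=np.load('rackC_P.npy')
for nm,b in dict(lower=(slice(90,155),slice(206,230)),upper=(slice(62,176),slice(281,303))).items():
    p=P[b].reshape(-1,3); 
    for _ in range(3):
        A=np.c_[p[:,:2],np.ones(len(p))]; w=np.linalg.lstsq(A,p[:,2],rcond=None)[0]; r=p[:,2]-A@w; p=p[abs(r)<2.5]
    print(nm,len(p),w,'yaw',np.arctan2(w[1],w[0]),'tilt',np.degrees(np.arctan(np.hypot(*w[:2]))),'at(460,195)',w@[460,195,1], r.std())
E
```

```text
rackA desk [ 0.0011  0.0012 -1.1412] 1.2574476735455875
rackB desk [ 0.0014  0.0011 -1.1003] 1.2194159574439127
rackC desk [ 0.0014  0.0009 -1.1358] 1.2050596339373214
lower 163 [ 0.0334  0.0553 16.5922] yaw 1.0266180739823219 tilt 3.695067567587827 at(460,195) 42.746222537454685 0.8884927702013156
upper 292 [ 0.063   0.0126 61.931 ] yaw 0.1970683649920615 tilt 3.6769526026064647 at(460,195) 93.37343440605753 0.7741511673020021
```

```bash
python3 - <<'E'
from h import *
import pickle,os
np.set_printoptions(precision=4,suppress=True)
s,cal,im,d=pickle.load(open('rackC.pkl','rb')); P=np.load('rackC_P.npy')
rng=np.random.default_rng(0)
p=np.vstack([P[60:178,203:232].reshape(-1,3),P[60:178,279:306].reshape(-1,3)])
best=0
for _ in range(2000):
    t=p[rng.choice(len(p),3,False)]; n=np.cross(t[1]-t[0],t[2]-t[0]); n/=np.linalg.norm(n)+1e-9
    if abs(n[2])<.5: continue
    k=abs((p-t[0])@n)<1.5
    if k.sum()>best: best=k.sum(); K=k
c=p[K].mean(0); n=np.linalg.svd(p[K]-c)[2][2]; n*=np.sign(n[2]); print(best,len(p),c,n,'yaw',np.arctan2(-n[1],-n[0]),'tilt',np.degrees(np.arccos(n[2])))
yaw=0.187
Rr=R.from_euler('z',yaw).as_matrix(); ex,ey=Rr[:,0],Rr[:,1]
N=-0.5736*ex+[0,0,.8192]; S=0.8192*ex+[0,0,.5736]
print('c in rack axes s,y,h',c@S,c@ey,c@N)
H=np.stack([(P-c)@S,P@ey,(P-c)@N],-1)
for nm,(a,b,cc,e) in dict(L=(205,160,330,222),R=(220,440,330,510)).items():
    sl=(slice(int(b/2.6),int(e/2.6)),slice(150+int(a/2.6),150+int(cc/2.6)))
    q=H[sl].reshape(-1,3); q=q[(q[:,2]>60)&(q[:,2]<120)]
    lo=q[q[:,0]<np.mean([q[:,0].min(),q[:,0].max()])]; hi=q[q[:,0]>np.mean([q[:,0].min(),q[:,0].max()])]
    print(nm,'y',np.percentile(q[:,1],[1,99]),np.percentile(q[:,1],[1,99]).mean())
    for w in (lo,hi): print('   s',np.percentile(w[:,0],[2,98]),'h',np.percentile(w[:,2],[2,50,98]))
E
```

```text
6048 6608 [491.196  205.7431  69.0612] [-0.5645 -0.1081  0.8183] yaw 0.18922764935336936 tilt 35.08082470952436
c in rack axes s,y,h 466.3207112351396 110.83701887104635 -242.2034241334331
L y [159.073  176.1938] 167.6333880849499
   s [-17.7541  -4.4998] h [61.8272 66.7293 73.5978]
   s [ 7.2661 19.884 ] h [62.0345 66.558  73.5699]
R y [35.5006 52.6345] 44.06754323868761
   s [-17.8176  -5.1894] h [62.0265 66.5587 73.3002]
   s [ 6.6582 19.2914] h [61.4757 66.2285 72.8928]
```

```bash
cat > rack.py <<'E'
from h import *
yaw=0.189
Rr=R.from_euler('z',yaw).as_matrix(); ex,ey=Rr[:,0],Rr[:,1]
N=-0.5736*ex+np.array([0,0,.8192]); S=0.8192*ex+np.array([0,0,.5736])
c=np.array([491.196,205.7431,69.0612])
def rk(s,y,h): return c+S*s+ey*y+N*h   # y relative to mid
Y0=105.85-c@ey
def site(h,s=1.0,y=0): return rk(s,Y0+y,h)
Rt=Rtool(yaw,np.radians(35))
E
python3 - <<'E'
from rack import *
np.set_printoptions(precision=2,suppress=True)
print('seat',site(56),'nominal',site(64))
for z in (268,288):
    e=ex*484.1+ey*105.85+np.array([0,0,z]); q=e-site(56); print('lightbar edge rel seat: s',q@S,'h',q@N)
e=ex*(484.1+38)+ey*105.85+np.array([0,0,268]); q=e-site(56); print('back',q@S,q@N)
E
```

```text
seat [461.19 195.99 115.51] nominal [456.69 195.13 122.06]
lightbar edge rel seat: s 82.79797830896949 h 128.1899201488954
lightbar edge rel seat: s 94.26997830896948 h 144.5739201488954
back 113.92757830896949 106.3931201488954
```

```bash
python3 - <<'E'
from h import *
for c,b in (('side',None),('top',None)):
    im,d=env.read_camera(c); cal=env.calibration(c)
    s=env.state(); u,v,_=w2px(cal,s['eef_pos']); print(c,u,v)
    np.save(c+'1d.npy',d); np.save(c+'1i.npy',im)
    x0=int(max(0,min(512-170,u-85)));y0=int(max(0,min(384-130,v-65)))
    save(c+'1',cv2.resize(im[y0:y0+130,x0:x0+170],None,fx=4.5,fy=4.5,interpolation=cv2.INTER_CUBIC)); print(x0,y0)
E
```

```text
side 297.42272421131145 202.80931908530505
212 137
top 183.0061348799452 233.93098167450202
98 168
```

View pics/side1.png

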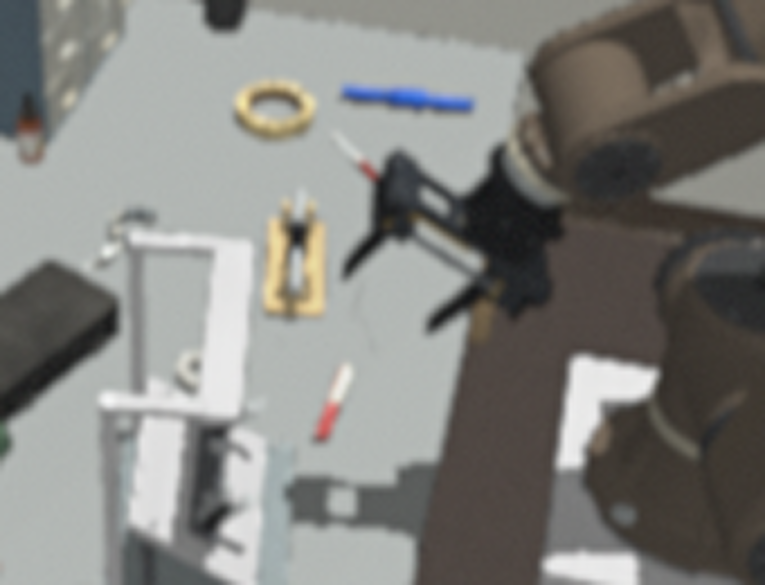

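View pics/top1.png

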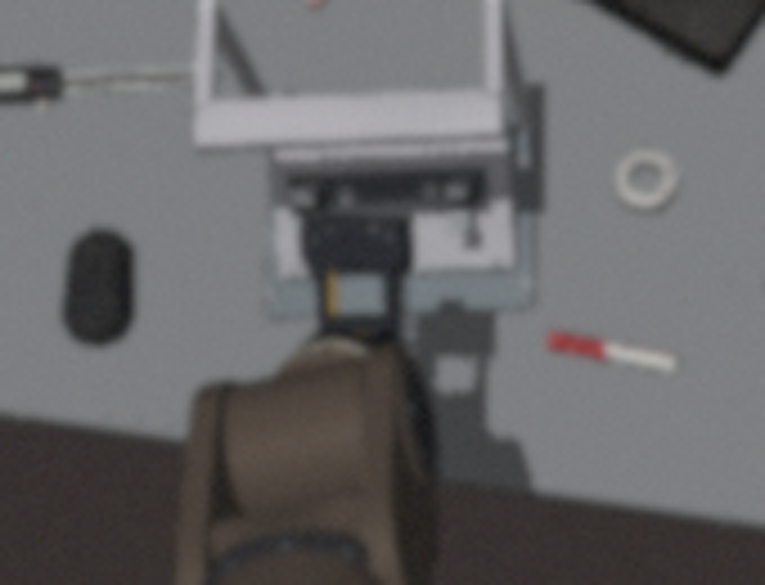

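```bash
python3 - <<'E'
from h import *
s=env.state(); T=R.from_euler('xyz',s['tcp_rot'])
Q=[]
for c in('side','top'):
    d=np.load(c+'1d.npy'); cal=env.calibration(c); M=cal['cam_to_world']
    v,u=np.mgrid[0:384,0:512]
    P=np.stack([(u-cal['cx'])/cal['fx']*d,(v-cal['cy'])/cal['fy']*d,d],-1)@M[:3,:3].T+M[:3,3]
    q=T.inv().apply(P[d>0]-s['eef_pos']); q=q[(abs(q[:,0])<130)&(abs(q[:,1])<110)&(q[:,2]<10)&(q[:,2]>-330)]
    print(c,len(q)); Q.append(q)
    for z in range(-260,0,12):
        w=q[(q[:,2]>=z)&(q[:,2]<z+12)]
        if len(w)>2: print(z,len(w),'h from grasp',-(z+12)-19,'x',np.round(np.percentile(w[:,0],[1,99])),'y',np.round(np.percentile(w[:,1],[1,99])))
E
```

```text
side 2336
-260 102 h from grasp 229 x [-53.  55.] y [-75.  39.]
-248 65 h from grasp 217 x [-45.  50.] y [-72.  43.]
-236 84 h from grasp 205 x [-44.  42.] y [-69.  38.]
-224 41 h from grasp 193 x [-6. 40.] y [-44.  10.]
-212 51 h from grasp 181 x [-23.  40.] y [-45.   9.]
-200 42 h from grasp 169 x [-26.  32.] y [-38.   1.]
-188 87 h from grasp 157 x [-45.  38.] y [-43.  20.]
-176 44 h from grasp 145 x [-51.  17.] y [-41. -19.]
-164 36 h from grasp 133 x [-49.  19.] y [-29.   9.]
-152 65 h from grasp 121 x [-50.  16.] y [-31.  15.]
-140 57 h from grasp 109 x [-48.  17.] y [-33.  17.]
-128 221 h from grasp 97 x [-88.  89.] y [-40.  27.]
-116 115 h from grasp 85 x [-88.  91.] y [-39.  25.]
-104 112 h from grasp 73 x [-80.  87.] y [-42.  23.]
-92 89 h from grasp 61 x [-80.  83.] y [-41.  25.]
-80 17 h from grasp 49 x [-83.  82.] y [-36.   9.]
-68 18 h from grasp 37 x [-58.  59.] y [-17.   4.]
-56 24 h from grasp 25 x [-59.  59.] y [-18.   2.]
-44 24 h from grasp 13 x [-56.  58.] y [-20.   6.]
-32 21 h from grasp 1 x [-57.  57.] y [-20.   4.]
-20 19 h from grasp -11 x [-52.  55.] y [-18.   7.]
-8 9 h from grasp -23 x [-52.  52.] y [-19.   6.]
top 2101
-260 25 h from grasp 229 x [ 4. 58.] y [-50.  67.]
-248 6 h from grasp 217 x [ 1. 48.] y [52. 66.]
-236 45 h from grasp 205 x [31. 45.] y [-29.  14.]
-224 21 h from grasp 193 x [32. 45.] y [-28.  17.]
-212 22 h from grasp 181 x [33. 44.] y [-28.  21.]
-200 7 h from grasp 169 x [34. 40.] y [-6. 19.]
-188 26 h from grasp 157 x [32. 42.] y [-24.  23.]
-140 4 h from grasp 109 x [18. 84.] y [ 3. 21.]
-128 316 h from grasp 97 x [17. 94.] y [-34.  33.]
-116 90 h from grasp 85 x [19. 94.] y [-32.  34.]
-104 74 h from grasp 73 x [ 3. 86.] y [-34.  35.]
-92 14 h from grasp 61 x [ 1. 84.] y [23. 34.]
```

```bash
cat > ik.py <<'E'
from rack import *
L1,L2,L3,z0=544.6,411.8,302,226
def ik(P,z):
    W=np.array(P)-L3*np.array(z); j1=np.arctan2(W[1],W[0]); r=np.hypot(W[0],W[1])-3; h=W[2]-z0
    D=np.hypot(r,h); c3=(D*D-L1**2-L2**2)/(2*L1*L2)
    if abs(c3)>1: return None
    j3=np.arccos(c3); a=np.arctan2(r,h); j2=a-np.arctan2(L2*np.sin(j3),L1+L2*np.cos(j3))
    b=j2+j3; f=np.array([np.sin(b)*np.cos(j1),np.sin(b)*np.sin(j1),np.cos(b)])
    return np.round([j1,j2,j3,np.arccos(np.clip(f@z,-1,1))],3)
E
python3 - <<'E'
from ik import *
s=env.state(); print(ik(s['eef_pos'],R.from_euler('xyz',s['tcp_rot']).as_matrix()[:,2]),s['joints'])
for t in (35,40,45,50):
    z=Rtool(yaw,np.radians(t)).as_matrix()[:,2]
    for r in (0,30,60,90): print(t,r,ik(site(56+r)+19*z,z))
E
```

```text
[ 0.593 -0.295  2.373  0.556] [ 0.25541601 -0.20574561  2.31804376 -0.14434211  0.42879818  0.2157353 ]
35 0 [0.502 0.372 2.414 0.291]
35 30 [0.518 0.291 2.429 0.247]
35 60 [0.536 0.209 2.438 0.214]
35 90 [0.555 0.125 2.44  0.207]
40 0 [0.52  0.396 2.469 0.444]
40 30 [0.538 0.312 2.485 0.389]
40 60 [0.558 0.224 2.494 0.334]
40 90 [0.581 0.135 2.497 0.289]
45 0 [0.539 0.434 2.521 0.612]
45 30 [0.56  0.346 2.539 0.552]
45 60 [0.582 0.253 2.55  0.487]
45 90 [0.607 0.159 2.553 0.423]
50 0 [0.559 0.485 2.569 0.792]
50 30 [0.581 0.395 2.59  0.729]
50 60 [0.607 0.298 2.603 0.658]
50 90 [0.635 0.198 2.609 0.584]
```

```bash
cat > fk.py <<'E'
import numpy as np, itertools
from scipy.spatial.transform import Rotation as R
from scipy.optimize import least_squares
D=[([1.233,.4915,1.559,0,1.092,-.106],[143.5,608.2,214.4],[-3.142,.001,1.339]),
([.207,.022,1.593,0,1.527,.21],[398.63,151.12,450.27],[-3.142,.001,-.003]),
([-.068,-.245,2.34,.285,.464,-.437],[349.97,76.39,300.22],[-3.141,-.611,.151]),
([0.262,-0.205,2.317,-0.152,0.429,0.229],[340.07,141.5,299.38],[3.141,-.608,.152])]
def fk(q,p,s4=1,s6=-1):
    L1,L2,L3,z0,r0,a,b=p
    R1=R.from_euler('z',q[0]); R2=R1*R.from_euler('y',q[1]); R3=R2*R.from_euler('y',q[2])
    R4=R3*R.from_euler('z',s4*q[3]); R5=R4*R.from_euler('y',q[4]); R6=R5*R.from_euler('z',s6*q[5])
    P=np.array([0,0,z0])+R1.apply([r0,a,0])+R2.apply([0,0,L1])+R3.apply([0,0,L2])+R4.apply([0,b,0])+R5.apply([0,0,L3])
    return P,R6
PB=[544,412,302,226,3,33,33]
if __name__=='__main__':
    for s4,s6 in itertools.product((1,-1),(1,-1)):
        f=lambda p:np.concatenate([fk(q,p,s4,s6)[0]-P for q,P,_ in D])
        r=least_squares(f,PB); 
        o=[np.degrees((fk(q,r.x,s4,s6)[1].inv()*R.from_euler('xyz',e)).magnitude()).round(1) for q,_,e in D]
        print(s4,s6,np.round(r.x,1),'rms',np.sqrt((r.fun**2).mean()).round(2),'orient',o)
E
python3 fk.py
```

```text
1 1 [5.635e+02 3.953e+02 2.369e+02 1.424e+02 7.800e+00 6.610e+01 4.000e-01] rms 3.24 orient [np.float64(180.0), np.float64(180.0), np.float64(180.0), np.float64(180.0)]
1 -1 [5.635e+02 3.953e+02 2.369e+02 1.424e+02 7.800e+00 6.610e+01 4.000e-01] rms 3.24 orient [np.float64(167.9), np.float64(155.9), np.float64(129.9), np.float64(153.8)]
-1 1 [508.7 365.  161.8 114.4  56.6  95.6 -23.2] rms 18.61 orient [np.float64(180.0), np.float64(180.0), np.float64(150.9), np.float64(164.2)]
-1 -1 [508.7 365.  161.8 114.4  56.6  95.6 -23.2] rms 18.61 orient [np.float64(167.9), np.float64(155.9), np.float64(159.5), np.float64(169.7)]
```

```bash
cat > ik2.py <<'E'
from rack import *
from fk import fk, least_squares
p=[563.5,395.3,236.9,142.4,7.8,66.1,.4]
lo=np.array([-3.1,-.84,.05,-1.13,.06,-2.69]);hi=np.array([3.1,2.19,2.79,4.28,2.93,2.69])
def ik(P,Rt,q0):
    def f(q):
        a,b=fk(q,p,1,1); b=b*R.from_euler('z',np.pi); return np.r_[(a-P)/100,(b.inv()*Rt).as_rotvec()]
    r=least_squares(f,np.clip(q0,lo+1e-3,hi-1e-3),bounds=(lo,hi)); return r.x,np.abs(r.fun).max()
E
python3 - <<'E'
from ik2 import *
np.set_printoptions(precision=2,suppress=True)
q0=env.state()['joints']; print(ik(env.state()['eef_pos'],R.from_euler('xyz',env.state()['tcp_rot']),q0))
for t in (35,45,50):
    q=q0
    for r in (90,60,30,0):
        T=Rtool(yaw,np.radians(t)); q,e=ik(site(56+r)+19*T.as_matrix()[:,2],T,q); print(t,r,q,round(e,4))
q,e=ik([484,-220,50],Rtool(.1,0),[-.5,.5,1.5,0,1.2,-.5]);print(q,e)
E
```

```text
(array([ 0.24, -0.21,  2.31, -0.13,  0.44,  0.19]), np.float64(1.1368683772161603e-15))
35 90 [ 0.3   0.17  2.36 -1.13  0.06  1.23] 0.0294
35 60 [ 0.3   0.25  2.33 -1.13  0.06  1.22] 0.073
35 30 [ 0.3   0.32  2.3  -1.13  0.06  1.22] 0.1122
35 0 [ 0.29  0.39  2.27 -1.13  0.06  1.22] 0.1471
45 90 [ 0.3   0.16  2.36 -1.13  0.06  1.22] 0.1899
45 60 [ 0.3   0.24  2.33 -1.13  0.06  1.22] 0.2339
45 30 [ 0.3   0.31  2.3  -1.13  0.06  1.22] 0.2735
45 0 [ 0.29  0.38  2.26 -1.13  0.06  1.22] 0.3087
50 90 [ 0.3   0.16  2.36 -1.13  0.06  1.22] 0.2701
50 60 [ 0.3   0.23  2.33 -1.13  0.06  1.22] 0.3143
50 30 [ 0.3   0.31  2.29 -1.13  0.06  1.22] 0.354
50 0 [ 0.29  0.38  2.26 -1.13  0.06  1.22] 0.3894
[-0.55  0.57  1.99 -0.    0.58 -0.65] 7.141768128979795e-11
```

```bash
python3 - <<'E'
from ik2 import *
np.set_printoptions(precision=2,suppress=True)
for t in (35,40,45,50):
    q=[.3,.3,2.3,3,.3,.2]
    for r in (90,60,30,0):
        T=Rtool(yaw,np.radians(t))*R.from_euler('z',np.pi); q,e=ik(site(56+r)+19*T.as_matrix()[:,2],T,q); print(t,r,q,round(e,4))
q,e=ik([484,-220,50],Rtool(.1,0)*R.from_euler('z',np.pi),[-.5,.5,1.5,0,1.2,2.5]);print(q,e)
E
```

```text
35 90 [ 0.31  0.17  2.39  4.28  0.07 -1.04] 0.0056
35 60 [ 0.31  0.25  2.38  3.76  0.12 -0.51] 0.0
35 30 [ 0.3   0.33  2.37  3.52  0.18 -0.28] 0.0
35 0 [ 0.3   0.4   2.36  3.41  0.24 -0.17] 0.0
40 90 [ 0.32  0.18  2.43  3.63  0.18 -0.38] 0.0
40 60 [ 0.31  0.26  2.43  3.47  0.25 -0.22] 0.0
40 30 [ 0.31  0.34  2.42  3.39  0.32 -0.14] 0.0
40 0 [ 0.3   0.42  2.41  3.34  0.38 -0.09] 0.0
45 90 [ 0.33  0.19  2.48  3.45  0.32 -0.2 ] 0.0
45 60 [ 0.32  0.28  2.47  3.38  0.4  -0.13] 0.0
45 30 [ 0.31  0.36  2.47  3.33  0.47 -0.08] 0.0
45 0 [ 0.31  0.44  2.45  3.3   0.54 -0.06] 0.0
50 90 [ 0.33  0.22  2.52  3.38  0.48 -0.12] 0.0
50 60 [ 0.33  0.3   2.52  3.34  0.56 -0.08] 0.0
50 30 [ 0.32  0.39  2.51  3.31  0.63 -0.05] 0.0
50 0 [ 0.31  0.47  2.49  3.29  0.7  -0.03] 0.0
[-0.55  0.57  1.99 -0.    0.58  2.49] 7.415735529642689e-11
```

```bash
python3 - <<'E'
from ik2 import *
np.set_printoptions(precision=2,suppress=True)
for ps in (0,.1,.19):
  for t in (40,45,50):
    q=[-.5,.5,2.2,3.3,.4,-.5]
    for z in (200,120,50):
        T=Rtool(ps,np.radians(t))*R.from_euler('z',np.pi); q,e=ik(np.array([484,-215,z])+19*T.as_matrix()[:,2],T,q); print(ps,t,z,q,round(e,4))
# rod pose from top img depth
im=np.load('top0i.npy'); d=np.load('top0d.npy'); cal=env.calibration('top')
M=cal['cam_to_world']; v,u=np.mgrid[0:384,0:512]
P=np.stack([(u-cal['cx'])/cal['fx']*d,(v-cal['cy'])/cal['fy']*d,d],-1)@M[:3,:3].T+M[:3,3]
m=(u>262)&(u<322)&(v>215)&(v<243)&(P[...,2]>45)
q=P[m]; print(len(q),np.percentile(q,[2,50,98],axis=0)); f=cv2.fitLine(q[:,:2].astype(np.float32),cv2.DIST_HUBER,0,.01,.01).ravel();print(f, 'yaw',np.arctan(-f[0]/f[1]))
E
```

```text
0 40 200 [-0.72  0.28  2.22  1.41  0.45  1.16] 0.0
0 40 120 [-0.72  0.44  2.31  1.91  0.47  0.6 ] 0.0
0 40 50 [-0.72  0.61  2.35  2.24  0.57  0.22] 0.0
0 45 200 [-0.75  0.29  2.26  1.65  0.5   0.9 ] 0.0
0 45 120 [-0.75  0.46  2.35  2.06  0.58  0.42] 0.0
0 45 50 [-0.75  0.63  2.39  2.3   0.7   0.12] 0.0
0 50 200 [-0.77  0.3   2.3   1.84  0.59  0.69] 0.0
0 50 120 [-0.77  0.49  2.38  2.16  0.7   0.3 ] 0.0
0 50 50 [-0.77  0.67  2.42  2.34  0.84  0.05] 0.0
0.1 40 200 [-0.75  0.29  2.2   1.32  0.52  1.14] 0.0
0.1 40 120 [-0.75  0.45  2.29  1.75  0.51  0.65] 0.0
0.1 40 50 [-0.75  0.61  2.33  2.08  0.58  0.27] 0.0
0.1 45 200 [-0.77  0.3   2.24  1.53  0.57  0.92] 0.0
0.1 45 120 [-0.77  0.47  2.32  1.9   0.61  0.48] 0.0
0.1 45 50 [-0.77  0.64  2.37  2.15  0.7   0.16] 0.0
0.1 50 200 [-0.8   0.32  2.28  1.7   0.65  0.74] 0.0
0.1 50 120 [-0.8   0.49  2.36  2.    0.72  0.35] 0.0
0.1 50 50 [-0.8   0.67  2.4   2.19  0.83  0.08] 0.0
0.19 40 200 [-0.77  0.3   2.18  1.25  0.59  1.12] 0.0
0.19 40 120 [-0.77  0.46  2.27  1.62  0.55  0.68] 0.0
0.19 40 50 [-0.77  0.61  2.31  1.93  0.6   0.32] 0.0
0.19 45 200 [-0.79  0.31  2.22  1.43  0.64  0.93] 0.0
0.19 45 120 [-0.79  0.48  2.3   1.76  0.64  0.52] 0.0
0.19 45 50 [-0.79  0.64  2.34  2.01  0.71  0.2 ] 0.0
0.19 50 200 [-0.82  0.33  2.26  1.58  0.71  0.76] 0.0
0.19 50 120 [-0.82  0.5   2.33  1.86  0.74  0.39] 0.0
0.19 50 50 [-0.82  0.67  2.37  2.05  0.82  0.12] 0.0
290 [[ 342.72 -289.65   46.7 ]
 [ 487.05 -205.72   57.49]
 [ 514.82 -124.06  454.91]]
[   0.2    -0.98  487.69 -208.07] yaw 0.20458218
```

```bash
python3 - <<'E'
from ik2 import *
np.set_printoptions(precision=2,suppress=True)
T=Rtool(.195,np.radians(48))*R.from_euler('z',np.pi); z=T.as_matrix()[:,2]
print(T.as_matrix())
qs=env.state()['joints']
P=np.array([486,-207,50])-z*170+ey*100; q,e=ik(P,T,[-.75,.3,2.2,1.5,.6,.8]); print(P,q,e)
R0=R.from_euler('xyz',env.state()['tcp_rot']); P0=env.state()['eef_pos']
off=P0-fk(qs,p,1,1)[0]
n=30
prev=None
for i in range(1,n+1):
    t=i/n; t=t*t*(3-2*t); qq=qs+(q-qs)*t; a,b=fk(qq,p,1,1); b=b*R.from_euler('z',np.pi); a=a+off*(1-t)
    d,r=delta(a,b,P0,R0)
    if prev: dr=np.degrees((prev[1].inv()*b).magnitude()); dd=np.linalg.norm(a-prev[0])
    else: dr=dd=0
    prev=(a,b)
    print(i,np.round(a),d,r,round(dr,1),round(dd))
E
```

```text
[[-0.66 -0.19  0.73]
 [-0.13  0.98  0.14]
 [-0.74 -0.   -0.67]]
[ 343.27 -133.26  163.75] [-1.06  0.17  2.65  1.59  0.78  0.44] 1.7053025658242404e-15
1 [340. 139. 298.] [-0.8  1.1  0.9] [-0.03 -0.23  0.53] 0 0
2 [340. 136. 294.] [-3.2  4.1  3.4] [-0.13 -0.87  2.07] 1.7 5
3 [340. 131. 289.] [-7.   8.9  7.3] [-0.28 -1.9   4.57] 2.7 7
4 [339. 125. 282.] [-12.2  15.1  12.3] [-0.47 -3.24  7.95] 3.7 10
5 [339. 117. 274.] [-18.6  22.5  18.2] [-0.69 -4.85 12.18] 4.5 11
6 [337. 109. 264.] [-26.   30.7  24.6] [-0.92 -6.65 17.19] 5.3 13
7 [336. 100. 254.] [-34.3  39.4  31.3] [-1.14 -8.58 22.93] 6.1 14
8 [334.  90. 243.] [-43.1  48.2  38. ] [ -1.33 -10.56  29.35] 6.7 14
9 [332.  81. 233.] [-52.1  57.   44.7] [ -1.46 -12.54  36.37] 7.3 14
10 [329.  72. 223.] [-60.9  65.6  51. ] [ -1.52 -14.45  43.93] 7.8 14
11 [327.  63. 213.] [-69.1  73.9  57. ] [ -1.48 -16.22  51.96] 8.2 13
12 [326.  55. 204.] [-76.5  82.   62.7] [ -1.31 -17.8   60.39] 8.6 12
13 [325.  46. 196.] [-82.8  90.1  68. ] [ -0.98 -19.14  69.13] 8.8 11
14 [325.  38. 189.] [-87.7  98.4  72.8] [ -0.49 -20.18  78.09] 9.0 11
15 [326.  29.
[... 436 characters left out ...]
9.5  94. ] [  8.23 -17.19 139.22] 8.0 14
22 [345. -56. 167.] [-96.  194.3  94.7] [ 10.07 -15.38 146.54] 7.5 15
23 [346. -71. 166.] [-97.  209.   94.8] [ 11.96 -13.35 153.24] 7.0 15
24 [347. -85. 166.] [-98.6 223.1  94.4] [ 13.82 -11.21 159.23] 6.3 14
25 [347. -98. 165.] [-100.7  236.2   93.6] [ 15.59  -9.06 164.44] 5.6 13
26 [ 346. -110.  165.] [-102.9  247.7   92.5] [ 17.19  -7.03 168.82] 4.7 12
27 [ 345. -120.  164.] [-105.1  257.2   91.5] [ 18.56  -5.25 172.32] 3.8 10
28 [ 344. -127.  164.] [-107.   264.4   90.5] [ 19.61  -3.84 174.88] 2.8 7
29 [ 344. -132.  164.] [-108.2  269.    89.9] [ 20.28  -2.93 176.46] 1.8 5
30 [ 343. -133.  164.] [-108.7  270.5   89.6] [ 20.51  -2.61 177.  ] 0.6 2
```

Call:
arm_command(motion=[1, -7, 9, 7, -0.3, -1.9, 4.6, 1, -19, 23, 18, -0.7, -4.9, 12.2, 1, -34, 39, 31, -1.1, -8.6, 22.9, 1, -43, 48, 38, -1.3, -10.6, 29.4, 1, -52, 57, 45, -1.5, -12.5, 36.4, 1, -61, 66, 51, -1.5, -14.5, 43.9, 1, -69, 74, 57, -1.5, -16.2, 52, 1, -77, 82, 63, -1.3, -17.8, 60.4, 1, -83, 90, 68, -1, -19.1, 69.1, 1, -88, 98, 73, -0.5, -20.2, 78.1, 1, -91, 107, 77, 0.2, -20.9, 87.2, 1, -94, 117, 81, 1.1, -21.2, 96.3, 1, -95, 127, 85, 2.1, -21.2, 105.4, 1, -95, 139, 88, 3.4, -20.8, 114.4, 1, -95, 151, 91, 4.9, -19.9, 123, 1, -95, 165, 93, 6.5, -18.7, 131.4, 1, -95, 180, 94, 8.2, -17.2, 139.2, 1, -96, 194, 95, 10.1, -15.4, 146.5, 1, -97, 209, 95, 12, -13.4, 153.2, 1, -99, 223, 94, 13.8, -11.2, 159.2])

```text
t: 6.8
eef_pos: [346.3, -86.3, 165.6]
tcp_rot: [-2.986, 0.755, -2.534]
ft_force: [-0.3, -0.2, 0.6]
opening: 1.0
```

```bash
python3 - <<'E'
from ik2 import *
s=env.state(); print(s['joints'].round(2),s['eef_pos'],s['tcp_rot'])
T=Rtool(.195,np.radians(48))*R.from_euler('z',np.pi)
print(delta([343,-133,164],T))
E
```

```text
[-1.03  0.24  2.6   1.41  0.77  0.27] [346.32887926 -86.25755393 165.588047  ] [-2.98594657  0.75532565 -2.53363071]
(array([ 22.5, -39. , -13.1]), array([ 8.07, -3.35, 16.81]))
```

Works as modelled. On to the viewing pose.

Call:
arm_command(motion=[1, 11, -20, -7, 4, -1.7, 8.4, 1, 22.5, -39, -13, 8.07, -3.35, 16.81, 1, 22.5, -39, -13, 8.07, -3.35, 16.81, 1, 22.5, -39, -13, 8.07, -3.35, 16.81])

```text
t: 7.2
eef_pos: [343.0, -132.2, 163.8]
tcp_rot: [-3.14, 0.836, -2.942]
ft_force: [0.5, -0.4, -0.3]
opening: 1.005
```

```bash
python3 look.py rodA rod cradle; python3 - <<'E'
import cv2
im=cv2.imread('pics/rodA.png'); cv2.imwrite('pics/rodAc.png',cv2.resize(im,None,fx=1.5,fy=1.5,interpolation=cv2.INTER_CUBIC))
E
```

```text
7.2 [-1.167  0.301  2.636  1.588  0.813  0.276] [ 343.014 -132.234  163.777] [-3.14   0.836 -2.942]
rod 0.94 [250.5  64. ] [ 480. -210.   60.]
cradle 0.67 [291.2  65.2] [ 474. -212.   13.]
```

View pics/rodAc.png

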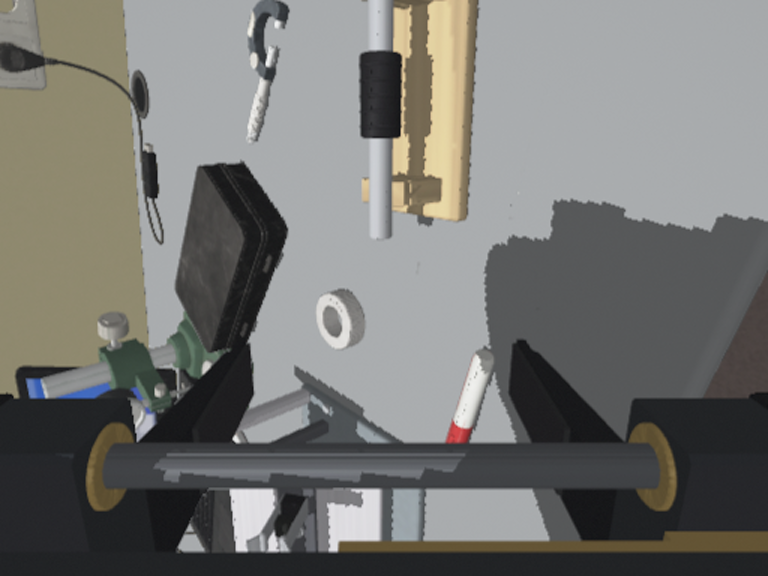

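```bash
python3 - <<'E'
from ik2 import *
import pickle
np.set_printoptions(precision=2,suppress=True)
s,cal,im,d=pickle.load(open('rodA.pkl','rb')); M=cal['cam_to_world']
v,u=np.mgrid[0:384,0:512]
P=np.stack([(u-cal['cx'])/cal['fx']*d,(v-cal['cy'])/cal['fy']*d,d],-1)@M[:3,:3].T+M[:3,3]
camz=M[:3,2]; cp=M[:3,3]
def fit(m,rad):
    # centre axis by least squares cylinder fit, level axis
    q=P[m]
    def f(x):
        yaw,x0,z0=x; e=np.array([-np.sin(yaw),np.cos(yaw),0]); o=np.array([x0,-210,z0])
        w=q-o; w=w-np.outer(w@e,e); return np.linalg.norm(w,axis=1)-rad
    r=least_squares(f,[.19,485,50],loss='soft_l1'); return r.x,np.abs(r.fun).mean(),len(q)
st=(u>240)&(u<268)&(v>95)&(v<157)&(P[...,2]>42)&(P[...,2]<70)
sl=(u>235)&(u<272)&(v>36)&(v<90)&(P[...,2]>42)&(P[...,2]<75)
st2=(u>240)&(u<268)&(v<33)&(P[...,2]>42)&(P[...,2]<70)
for nm,m,r in(('steel near',st,8),('steel both',st|st2,8),('sleeve',sl,13)): print(nm,fit(m,r))
yw=fit(st|st2,8)[0][0]; e=np.array([-np.sin(yw),np.cos(yw),0])
a=P[sl]@e; print('sleeve ext',np.percentile(a,[1,99]),np.percentile(a,[1,99]).mean(), 'rod end',np.percentile(P[st]@e,[1,99]))
for n,b in (('marker tip',(242,322)),('marker',(285,310))): print(n,P[b])
top=P[st]; print('rod top z',np.percentile(top[:,2],95))
E
```

```text
steel near (array([  0.2 , 488.13,  50.09]), np.float64(1.7390311158297131), 1135)
steel both (array([  0.2 , 488.15,  50.06]), np.float64(1.3319435560304516), 1694)
sleeve (array([  0.2 , 488.22,  50.  ]), np.float64(0.5116811939792035), 1441)
sleeve ext [-323.9  -279.49] -301.6967941064995 rod end [-273.06 -215.56]
marker tip [390.15 -52.92  13.6 ]
marker [391.43   5.61  12.67]
rod top z 58.209752683199284
```

```bash
python3 - <<'E'
from ik2 import *
np.set_printoptions(precision=2,suppress=True)
C=np.array([488.5,-211.7,50.]); T=Rtool(.2,np.radians(48))*R.from_euler('z',np.pi); z=T.as_matrix()[:,2]
q=env.state()['joints']
for k in (-90,-40,14):
    q,e=ik(C+z*k,T,q); print(k,C+z*k,q,e,delta(C+z*k,T))
E
```

```text
-90 [ 422.95 -224.99  110.22] [-0.99  0.45  2.43  1.71  0.77  0.35] 4.2638248487492095e-12 (array([   0.6, -107.7,   80. ]), array([ 0.05, -0.08,  0.21]))
-40 [ 459.37 -217.61   76.77] [-0.9   0.55  2.4   1.88  0.77  0.25] 4.855564839090221e-12 (array([   0.6, -107.8,  130. ]), array([ 0.05, -0.08,  0.21]))
14 [ 498.7  -209.63   40.63] [-0.81  0.65  2.36  2.02  0.77  0.16] 2.9186253414081875e-12 (array([   0.5, -107.8,  184. ]), array([ 0.05, -0.08,  0.21]))
```

Call:
arm_command(motion=[-0.24, 0.5, -36, 25, 0, 0, 0.2, -0.24, 0.5, -72, 50, 0, 0, 0.2, -0.24, 0.5, -108, 80, 0, 0, 0.2, -0.24, 0.5, -108, 100, 0, 0, 0.2, -0.24, 0.5, -108, 120, 0, 0, 0.2, -0.24, 0.5, -108, 120, 0, 0, 0.2, -0.24, 0.5, -108, 120, 0, 0, 0.2])

```text
t: 8.05
eef_pos: [452.1, -218.1, 83.3]
tcp_rot: [3.138, 0.836, -2.942]
ft_force: [-0.6, 0.4, -0.6]
opening: 0.47
```

```bash
python3 look.py rodB rod; python3 - <<'E'
import cv2
im=cv2.imread('pics/rodB.png'); cv2.imwrite('pics/rodBc.png',cv2.resize(im,None,fx=1.5,fy=1.5,interpolation=cv2.INTER_CUBIC))
E
```

```text
8.05 [-0.977  0.608  2.376  1.818  0.787  0.209] [ 452.096 -218.091   83.325] [ 3.138  0.836 -2.942]
rod 0.97 [253.4 215.5] [ 480. -216.   58.]
```

View pics/rodBc.png

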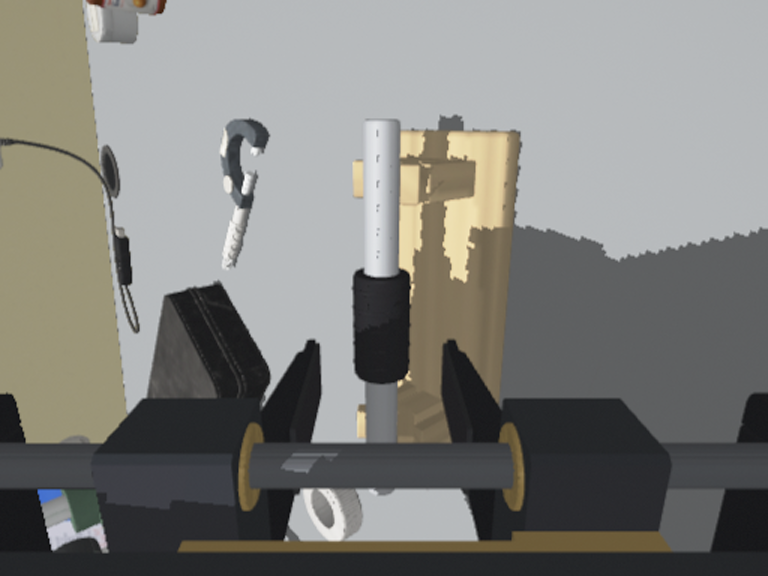

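```bash
python3 - <<'E'
from ik2 import *
import pickle
np.set_printoptions(precision=2,suppress=True)
s,cal,im,d=pickle.load(open('rodB.pkl','rb')); M=cal['cam_to_world']
v,u=np.mgrid[0:384,0:512]
P=np.stack([(u-cal['cx'])/cal['fx']*d,(v-cal['cy'])/cal['fy']*d,d],-1)@M[:3,:3].T+M[:3,3]
def fit(m,rad):
    q=P[m]
    def f(x):
        yaw,x0,z0=x; e=np.array([-np.sin(yaw),np.cos(yaw),0]); o=np.array([x0,-211.7,z0])
        w=q-o; w=w-np.outer(w@e,e); return np.linalg.norm(w,axis=1)-rad
    r=least_squares(f,[.19,485,50],loss='soft_l1'); return r.x,np.abs(r.fun).mean(),len(q)
st=(u>240)&(u<270)&(v>75)&(v<183)&(P[...,2]>45)&(P[...,2]<70)
sl=(u>232)&(u<275)&(v>180)&(v<256)&(P[...,2]>42)&(P[...,2]<75)
print(fit(st,8),fit(sl,13))
e=np.array([-np.sin(.2),np.cos(.2),0])
dark=sl&(im.max(-1)<75); a=P[dark]@e; print('sleeve',np.percentile(a,[.5,50,99.5]),np.percentile(a,[.5,99.5]).mean(),'far end',np.percentile(P[st]@e,.5)); print('tcp',s['eef_pos']@e)
C=np.array([488.5,-211.7,50.]);print('C',C@e)
T=Rtool(.2,np.radians(48))*R.from_euler('z',np.pi); z=T.as_matrix()[:,2]
print(delta(C+z*14,T))
E
```

```text
(array([  0.2 , 488.28,  49.84]), np.float64(0.7338918734681833), 2637) (array([  0.21, 488.54,  49.88]), np.float64(0.6376298903576544), 2717)
sleeve [-327.55 -304.98 -278.29] -302.91938465123917 far end -392.11406442386436
tcp -303.56116302963494
C -304.53006262237824
(array([ 0.1, -0.6, 64.4]), array([ 0.09, -0.07, -0.02]))
```

Call:
arm_command(motion=[-0.24, 0, 0, 20, 0, 0, 0, -0.24, 0, 0, 40, 0, 0, 0, -0.24, 0, 0, 55, 0, 0, 0, -0.24, 0, 0, 64, 0, 0, 0, -0.24, 0, 0, 64, 0, 0, 0])

```text
t: 8.65
eef_pos: [498.8, -209.1, 40.3]
tcp_rot: [3.139, 0.836, -2.943]
ft_force: [-1.4, 0.5, 0.1]
opening: 0.382
```

Clean, no contact. Close.

Call:
arm_command(motion=[-1, 0, 0, 0, 0, 0, 0, -1, 0, 0, 0, 0, 0, 0, -1, 0, 0, 0, 0, 0, 0, -1, 0, 0, 0, 0, 0, 0, -1, 0, 0, 0, 0, 0, 0, -1, 0, 0, 0, 0, 0, 0])

```text
t: 9.25
eef_pos: [498.4, -209.4, 40.8]
tcp_rot: [3.139, 0.837, -2.944]
ft_force: [-6.6, -0.9, 7.0]
opening: 0.264
```

Call:
arm_command(motion=[-1, -7, 0, -7, 0, 0, 0, -1, -15, 0, -13, 0, 0, 0, -1, -26, 0, -24, 0, 0, 0, -1, -41, 0, -37, 0, 0, 0, -1, -59, 0, -54, 0, 0, 0, -1, -82, 0, -74, 0, 0, 0, -1, -104, 0, -94, 0, 0, 0, -1, -104, 0, -94, 0, 0, 0])

```text
t: 10.05
eef_pos: [499.1, -209.9, 183.6]
tcp_rot: [-3.138, 0.839, -2.938]
ft_force: [0.5, -0.1, -2.7]
opening: 0.264
```

```bash
python3 look.py rodC rod; python3 - <<'E'
from ik2 import *
np.set_printoptions(precision=2,suppress=True)
s=env.state(); print(s['ft_force'],s['opening'])
T=Rtool(yaw,np.radians(49))*R.from_euler('z',np.pi); z=T.as_matrix()[:,2]
q=s['joints']
C0=s['eef_pos']-14*z
for nm,C in (('a',site(56+120,-30,-150)),('view',site(56+130,-10,100)),('pre',site(56+60,0,0)),('seat',site(56))):
    q,e=ik(C+14*z,T,q); print(nm,C+14*z,q,round(e,4),delta(C+14*z,T))
E
```

```text
10.05 [-0.862  0.377  2.238  1.537  0.707  0.738] [ 499.056 -209.911  183.57 ] [-3.138  0.839 -2.938]
rod 0.76 [253.9 261.5] [ 480. -219.  201.]
[ 0.34  0.07 -2.7 ] 0.2685385077659822
a [407.2   32.94 186.85] [-0.29  0.09  2.63  2.35  0.51  0.39] 0.0 (array([ 23. , 255.6, -34.7]), array([ 0.53, -1.07,  0.41]))
view [370.69 280.49 206.51] [ 0.69  0.16  2.42  4.17  0.44 -0.64] 0.0 (array([ -0.5, 505.5, -37.6]), array([ 0.53, -1.07,  0.41]))
pre [436.96 191.35 154.9 ] [ 0.33  0.29  2.52  3.35  0.52 -0.09] 0.0 (array([  6.1, 404.9,  31.9]), array([ 0.53, -1.07,  0.41]))
seat [471.57 197.97 106.33] [ 0.31  0.45  2.49  3.29  0.66 -0.04] 0.0 (array([ 18.6, 404.5,  90.6]), array([ 0.53, -1.07,  0.41]))
```

View pics/rodC.png

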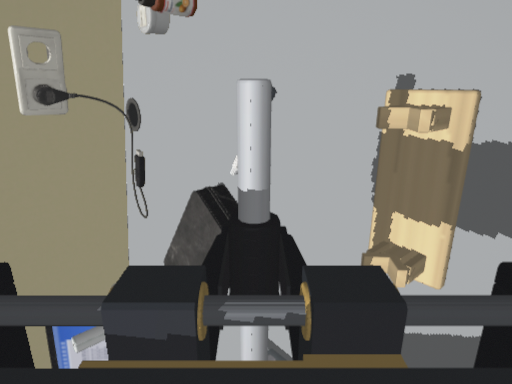

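```bash
python3 - <<'E'
from ik2 import *
np.set_printoptions(precision=2,suppress=True)
s=env.state()
T=Rtool(yaw,np.radians(49))*R.from_euler('z',np.pi); z=T.as_matrix()[:,2]
q=s['joints']
for nm,C in (('a',site(56+120,-30,-150)),('a2',site(56+115,-20,-60)),('view',site(56+110,-10,40))):
    q,e=ik(C+14*z,T,q); print(nm,C+14*z,q,round(e,4),delta(C+14*z,T))
E
```

```text
a [407.2   32.94 186.85] [-0.29  0.09  2.63  2.35  0.51  0.39] 0.0 (array([ 23. , 255.6, -34.7]), array([ 0.53, -1.07,  0.41]))
a2 [401.16 123.42 188.49] [0.1  0.11 2.6  2.99 0.42 0.09] 0.0 (array([ 13.7, 345.5, -26.7]), array([ 0.53, -1.07,  0.41]))
view [393.23 223.71 190.13] [ 0.49  0.17  2.5   3.71  0.42 -0.33] 0.0 (array([  4.4, 445.4, -18.7]), array([ 0.53, -1.07,  0.41]))
```

Call:
arm_command(motion=[-1, 2, 20, -3, 0, 0, 0, -1, 4, 50, -7, 0, 0, 0, -1, 8, 85, -12, 0.2, -0.4, 0.2, -1, 11, 120, -16, 0.3, -0.5, 0.2, -1, 14, 155, -21, 0.4, -0.7, 0.3, -1, 17, 190, -26, 0.5, -0.9, 0.3, -1, 20, 225, -30, 0.5, -1, 0.4, -1, 23, 256, -35, 0.53, -1.07, 0.41, -1, 20, 285, -32, 0.53, -1.07, 0.41, -1, 17, 315, -29, 0.53, -1.07, 0.41, -1, 14, 345, -27, 0.53, -1.07, 0.41, -1, 11, 370, -25, 0.53, -1.07, 0.41, -1, 9, 395, -23, 0.53, -1.07, 0.41, -1, 7, 420, -21, 0.53, -1.07, 0.41, -1, 5, 438, -19, 0.53, -1.07, 0.41, -1, 4, 445, -19, 0.53, -1.07, 0.41, -1, 4, 445, -19, 0.53, -1.07, 0.41, -1, 4, 445, -19, 0.53, -1.07, 0.41])

```text
t: 11.95
eef_pos: [393.0, 222.8, 189.9]
tcp_rot: [-3.141, 0.852, -2.952]
ft_force: [0.3, 0.2, -2.7]
opening: 0.267
```

```bash
python3 look.py rackD clip_right clip_left rack_mid
```

```text
11.95 [ 0.515  0.246  2.509  3.671  0.497 -0.256] [392.992 222.797 189.857] [-3.141  0.852 -2.952]
clip_right 0.68 [272.3  59.9] [480. 134. 111.]
clip_left 0.67 [267.6 220.1] [379. 197. 197.]
clip_left 0.46 [326.3 125.9] [464. 186.  47.]
rack_mid 0.77 [270.6 153.1] [490. 215.  87.]
```

View pics/rackD.png

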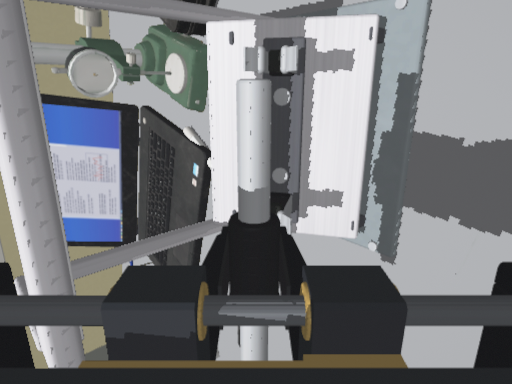

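```bash
cat > meas.py <<'E'
from ik2 import *
import pickle,sys
np.set_printoptions(precision=2,suppress=True)
def load(n):
    s,cal,im,d=pickle.load(open(n+'.pkl','rb')); M=cal['cam_to_world']
    v,u=np.mgrid[0:384,0:512]
    P=np.stack([(u-cal['cx'])/cal['fx']*d,(v-cal['cy'])/cal['fy']*d,d],-1)@M[:3,:3].T+M[:3,3]; return s,cal,im,d,P,u,v
def rackax(P): # s,y,h relative to nominal seat site(56)
    q=P-site(56); return np.stack([q@S,q@ey,q@N],-1)
def rodfit(P,m,rad=8,o0=None):
    q=P[m]; 
    def f(x): # axis point (s,h at y=0) and dir small
        e=np.array([x[2],1,x[3]]); e/=np.linalg.norm(e); w=q-np.array([x[0],0,x[1]]); w=w-np.outer(w@e,e); return np.linalg.norm(w,axis=1)-rad
    return least_squares(f,o0,loss='soft_l1')
E
python3 - <<'E'
from meas import *
s,cal,im,d,P,u,v=load('rackD'); H=rackax(P)
b=(d>0)&(((u>308)&(u<355)&(v>30)&(v<190))|((u>213)&(u<240)&(v>30)&(v<150)))
p=H[b]; p=p[abs(p[:,2]+56)<8]; A=np.c_[p[:,:2],np.ones(len(p))]; w=np.linalg.lstsq(A,p[:,2],rcond=None)[0]; print('board h=',w,'n',len(p),(p[:,2]-A@w).std())
q=H[(d>0)&(u>240)&(u<305)&(v>38)&(v<80)]; q=q[(q[:,2]>-2)&(q[:,2]<30)]
mid=q[:,0].mean(); print('clip y',np.percentile(q[:,1],[1,99]),'n',len(q))
for k in (q[q[:,0]<0],q[q[:,0]>0]): print(len(k),'s',np.percentile(k[:,0],[1,99]),'h',np.percentile(k[:,2],[2,98]))
m=(d>0)&(u>236)&(u<272)&(v>80)&(v<212)&(H[...,2]>60)
t=rackax(s['eef_pos'][None])[0]; z=R.from_euler('xyz',s['tcp_rot']).as_matrix()[:,2]
g=rackax((s['eef_pos']-14*z)[None])[0]; print('tcp',t,'grasp pt rod',g)
r=rodfit(H,m,8,[g[0],g[2],0,0]); x=r.x; print('rod fit s,h at y=0',x,'mean',np.abs(r.fun).mean(),m.sum()); print('at y=g',x[0]+x[2]*g[1],x[1]+x[3]*g[1]); print('far end y',np.percentile(H[m][:,1],.5))
E
```

```text
board h= [  0.    -0.   -55.76] n 10115 0.7427812219979876
clip y [-72.49 -55.14] n 1014
462 s [-18.68  -5.35] h [ 6.53 17.27]
552 s [ 6.02 19.4 ] h [ 6.35 17.16]
tcp [-8.1  39.15 96.44] grasp pt rod [-11.44  39.14 110.03]
rod fit s,h at y=0 [-11.42 109.77   0.    -0.  ] mean 0.41065007298218703 4347
at y=g -11.404451623626448 109.73494317431786
far end y -47.76175068210692
```

```bash
cat > plan.py <<'E'
from meas import *
s=env.state(); T0=R.from_euler('xyz',s['tcp_rot']); z=T0.as_matrix()[:,2]
g=rackax((s['eef_pos']-14*z)[None])[0]; print('rod est s,y,h',g,'ft',s['ft_force'],'N',s['ft_force']@N,'S',s['ft_force']@S,'y',s['ft_force']@ey,'mom',s['moment'],'op',s['opening'],'t',s['t'])
Tt=Rtool(yaw,np.radians(49))*R.from_euler('z',np.pi); print('rot',(T0.inv()*Tt).as_rotvec(degrees=True))
print('per mm -N',T0.inv().apply(-N),'S',T0.inv().apply(S),'y',T0.inv().apply(ey))
for a in sys.argv[1:]:
    t=np.array(eval(a)); dlt=t-g; print(t,T0.inv().apply(S*dlt[0]+ey*dlt[1]+N*dlt[2]))
E
python3 plan.py "[.3,-3,100]" "[.3,-3,60]" "[.3,-3,30]"
```

```text
rod est s,y,h [-10.47  38.79 110.49] ft [-0.13 -0.09 -2.64] N -2.0755357826940872 S -1.635580267447803 y -0.06519052628561646 mom [-0.08  0.86  0.02] op 0.26308608580941023 t 12.15
rot [-0.02 -0.07 -0.08]
per mm -N [0.24 0.   0.97] S [-0.97  0.    0.24] y [ 0.  1. -0.]
[  0.3  -3.  100. ] [ -7.99 -41.77  12.79]
[ 0.3 -3.  60. ] [  1.64 -41.77  51.61]
[ 0.3 -3.  30. ] [  8.86 -41.77  80.73]
```

Call:
arm_command(motion=[-1, -4, -20, 6, 0, 0, 0, -1, -8, -42, 13, 0, 0, 0, -1, -4, -42, 30, 0, 0, 0, -1, 0, -42, 45, 0, 0, 0, -1, 4, -42, 61, 0, 0, 0, -1, 7, -42, 73, 0, 0, 0, -1, 9, -42, 81, 0, 0, 0, -1, 9, -42, 81, 0, 0, 0, -1, 9, -42, 81, 0, 0, 0])

```text
t: 13.05
eef_pos: [455.5, 192.2, 131.3]
tcp_rot: [3.14, 0.855, -2.954]
ft_force: [0.2, 0.8, -1.8]
opening: 0.267
```

```bash
python3 look.py rackE;python3 plan.py "[.3,-3,20]";  python3 - <<'E'
from meas import *
s,cal,im,d,P,u,v=load('rackE'); H=rackax(P)
m=(d>0)&(u>236)&(u<272)&(v>60)&(v<212)&(H[...,2]>10)&(abs(H[...,0])<12)
r=rodfit(H,m,8,[0,30,0,0]); print(r.x,np.abs(r.fun).mean(),np.percentile(H[m][:,1],.5))
E
```

```text
13.05 [ 0.32   0.462  2.507  3.297  0.684 -0.034] [455.462 192.241 131.257] [ 3.14   0.855 -2.954]
rod est s,y,h [ 0.62 -2.52 30.35] ft [-0.32 -0.02 -2.23] N -1.6422099364743603 S -1.541546230418908 y 0.04438955163082971 mom [-0.06  0.85  0.03] op 0.2671561174394781 t 13.1
rot [ 0.04 -0.01 -0.07]
per mm -N [ 0.24 -0.    0.97] S [-0.97  0.    0.24] y [0. 1. 0.]
[ 0.3 -3.  20. ] [ 2.81 -0.49  9.97]
[ 0.48 29.75  0.   -0.  ] 0.41015905680805603 -90.370986905607
```

View pics/rackE.png

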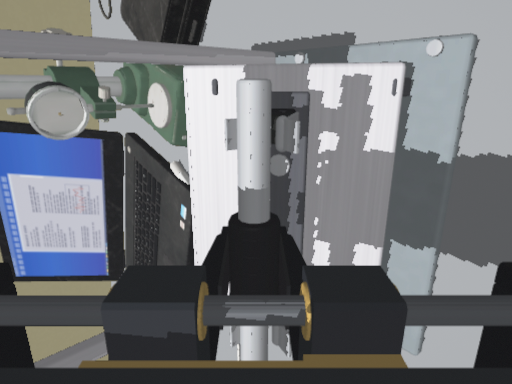

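Call:
arm_command(motion=[-1, 1.5, 0, 6, 0, 0, 0, -1, 3, 0, 12, 0, 0, 0, -1, 3, 0, 12, 0, 0, 0, -1, 3, 0, 12, 0, 0, 0])

```text
t: 13.5
eef_pos: [462.6, 193.8, 120.8]
tcp_rot: [3.14, 0.854, -2.954]
ft_force: [-0.3, -0.4, -2.3]
opening: 0.266
```

```bash
python3 plan.py
```

```text
rod est s,y,h [ 0.47 -2.39 17.34] ft [-0.29 -0.4  -2.27] N -1.654212132961966 S -1.5995372749847014 y -0.3372975253146691 mom [-0.06  0.79  0.02] op 0.26621295663682365 t 13.5
rot [ 0.05 -0.05 -0.06]
per mm -N [ 0.24 -0.    0.97] S [-0.97  0.    0.24] y [0. 1. 0.]
```

Now 4 mm deeper, then read the force.

Call:
arm_command(motion=[-1, 0.5, 0, 2, 0, 0, 0, -1, 1, 0, 4, 0, 0, 0, -1, 1, 0, 4, 0, 0, 0])

```text
t: 13.8
eef_pos: [465.0, 194.3, 117.4]
tcp_rot: [3.14, 0.855, -2.954]
ft_force: [0.1, -0.3, -1.6]
opening: 0.267
```

```bash
python3 plan.py|head -1
```

```text
rod est s,y,h [ 0.52 -2.38 13.21] ft [ 0.1  -0.31 -1.57] N -1.3077079988989957 S -0.8682304511978529 y -0.32323486580828215 mom [-0.09  0.88  0.  ] op 0.26690587840425534 t 13.8
```

Call:
arm_command(motion=[-1, 0.25, 0, 1, 0, 0, 0, -1, 0.5, 0, 2, 0, 0, 0, -1, 0.5, 0, 2, 0, 0, 0])

```text
t: 14.1
eef_pos: [465.7, 194.5, 116.2]
tcp_rot: [3.14, 0.855, -2.954]
ft_force: [-5.0, -0.6, 4.0]
opening: 0.266
```

```bash
python3 plan.py|head -1
```

```text
rod est s,y,h [ 0.42 -2.37 11.77] ft [-5.04 -0.57  4.  ] N 6.178742423649269 S -1.843413384986709 y 0.3866397072314759 mom [-0.03  0.68  0.05] op 0.26611111307742474 t 14.1
```

Call:
arm_command(motion=[-1, 0.25, 0, 1, 0, 0, 0, -1, 0.5, 0, 2, 0, 0, 0, -1, 0.5, 0, 2, 0, 0, 0])

```text
t: 14.4
eef_pos: [466.9, 194.7, 114.6]
tcp_rot: [3.14, 0.855, -2.954]
ft_force: [-6.4, -0.7, 5.6]
opening: 0.267
```

```bash
python3 plan.py|head -1
```

```text
rod est s,y,h [ 0.48 -2.35  9.8 ] ft [-6.43 -0.74  5.61] N 8.300300485552969 S -2.069629708108347 y 0.4856875135675276 mom [ 0.05  0.59 -0.05] op 0.2668395913857984 t 14.4
```

Call:
arm_command(motion=[-1, 0.25, 0, 1, 0, 0, 0, -1, 0.5, 0, 2, 0, 0, 0, -1, 0.5, 0, 2, 0, 0, 0])

```text
t: 14.7
eef_pos: [468.1, 194.9, 112.8]
tcp_rot: [3.14, 0.855, -2.954]
ft_force: [-5.6, -0.7, 3.2]
opening: 0.27
```

```bash
python3 plan.py|head -1
```

```text
rod est s,y,h [ 0.46 -2.35  7.61] ft [-5.58 -0.65  3.22] N 5.854181867564814 S -2.738696127160084 y 0.4065700012685359 mom [-0.03  0.63  0.03] op 0.2695086466902002 t 14.7
```

Call:
arm_command(motion=[-1, 0.25, 0, 1, 0, 0, 0, -1, 0.5, 0, 2, 0, 0, 0, -1, 0.5, 0, 2, 0, 0, 0])

```text
t: 15.0
eef_pos: [469.4, 195.2, 111.0]
tcp_rot: [3.14, 0.855, -2.954]
ft_force: [-3.5, -0.4, 2.0]
opening: 0.265
```

```bash
python3 plan.py|head -1
```

```text
rod est s,y,h [ 0.46 -2.34  5.33] ft [-3.48 -0.36  2.05] N 3.675958225545428 S -1.6758026514134796 y 0.3005658955077062 mom [-0.08  0.82  0.05] op 0.2651974368518974 t 15.0
```

Call:
arm_command(motion=[-1, 0.25, 0, 1, 0, 0, 0, -1, 0.5, 0, 2, 0, 0, 0, -1, 0.5, 0, 2, 0, 0, 0])

```text
t: 15.3
eef_pos: [470.9, 195.4, 109.0]
tcp_rot: [3.14, 0.855, -2.954]
ft_force: [-1.5, 0.7, -2.4]
opening: 0.267
```

```bash
python3 plan.py|head -1
```

```text
rod est s,y,h [ 0.57 -2.38  2.84] ft [-1.5   0.7  -2.44] N -1.2280215152671008 S -2.50323582783877 y 0.9716280202681676 mom [-0.06  1.06 -0.01] op 0.26680037707922 t 15.3
```

Call:
arm_command(motion=[-1, 0.25, 0, 1, 0, 0, 0, -1, 0.5, 0, 2, 0, 0, 0, -1, 0.5, 0, 2, 0, 0, 0])

```text
t: 15.6
eef_pos: [472.1, 195.7, 107.2]
tcp_rot: [3.14, 0.854, -2.954]
ft_force: [0.4, 0.4, -7.4]
opening: 0.264
```

```bash
python3 plan.py|head -1
```

```text
rod est s,y,h [ 0.56 -2.38  0.67] ft [ 0.43  0.36 -7.45] N -6.384932866521126 S -3.8675691522337394 y 0.27363289565452553 mom [-0.16  1.26  0.02] op 0.26373034517331195 t 15.6
```

Call:
arm_command(motion=[-1, 0.25, 0, 1, 0, 0, 0, -1, 0.25, 0, 1, 0, 0, 0])

```text
t: 15.8
eef_pos: [472.6, 195.7, 106.5]
tcp_rot: [3.14, 0.855, -2.954]
ft_force: [1.4, 0.2, -6.7]
opening: 0.269
```

```bash
python3 plan.py|head -1
```

```text
rod est s,y,h [ 0.56 -2.39 -0.21] ft [ 1.4   0.24 -6.66] N -6.271788890098756 S -2.657625720715401 y -0.02497345039298737 mom [-0.15  1.26 -0.03] op 0.2693082349429151 t 15.8
```

Call:
arm_command(motion=[-1, 0.25, 0, 1, 0, 0, 0, -1, 0.25, 0, 1, 0, 0, 0])

```text
t: 16.0
eef_pos: [473.0, 195.8, 105.8]
tcp_rot: [3.14, 0.855, -2.954]
ft_force: [-1.4, -1.3, -4.9]
opening: 0.265
```

```bash
python3 plan.py|head -1
```

```text
rod est s,y,h [ 0.53 -2.37 -1.03] ft [-1.44 -1.31 -4.93] N -3.087973891142004 S -4.190219093926011 y -1.0154441574849928 mom [-0.15  1.2  -0.12] op 0.26536721081198417 t 16.0
```

Call:
arm_command(motion=[-1, 0.25, 0, 1, 0, 0, 0, -1, 0.25, 0, 1, 0, 0, 0])

```text
t: 16.2
eef_pos: [473.5, 195.9, 105.1]
tcp_rot: [3.14, 0.855, -2.954]
ft_force: [-5.7, -1.8, 1.6]
opening: 0.266
```

```bash
python3 plan.py|head -1
```

```text
rod est s,y,h [ 0.57 -2.38 -1.86] ft [-5.72 -1.76  1.61] N 4.733492190511457 S -3.9516281725860543 y -0.6564839481090595 mom [-0.08  0.82 -0.03] op 0.26608776234842063 t 16.2
```

Call:
arm_command(motion=[-0.6, 0, 0, 0, 0, 0, 0, -0.3, 0, 0, 0, 0, 0, 0, -0.1, 0, 0, 0, 0, 0, 0, -0.1, 0, 0, 0, 0, 0, 0, -0.1, 0, 0, 0, 0, 0, 0])

```text
t: 16.7
eef_pos: [473.9, 196.0, 105.2]
tcp_rot: [3.139, 0.856, -2.954]
ft_force: [0.4, -0.7, 0.1]
opening: 0.447
```

```bash
python3 plan.py "[0.57,-2.4,30]" "[-5,-2.4,100]"
```

```text
rod est s,y,h [ 0.92 -2.35 -2.07] ft [ 0.39 -0.74  0.12] N -0.04038482846225273 S 0.2717486180455688 y -0.7978941627647016 mom [ 0.02  0.57 -0.03] op 0.4468026420273577 t 16.7
rot [ 0.05  0.02 -0.06]
per mm -N [ 0.24 -0.    0.97] S [-0.97  0.    0.24] y [0. 1. 0.]
[ 0.57 -2.4  30.  ] [ -7.43  -0.01 -31.2 ]
[ -5.   -2.4 100. ] [ -19.      0.06 -100.46]
```

Call:
arm_command(motion=[-0.1, 0, 0, -8, 0, 0, 0, -0.1, 0, 0, -20, 0, 0, 0, -0.1, 0, 0, -40, 0, 0, 0, -0.1, 0, 0, -65, 0, 0, 0, -0.1, 0, 0, -90, 0, 0, 0, -0.1, 0, 0, -110, 0, 0, 0, -0.1, 0, 0, -110, 0, 0, 0, -0.1, 0, 0, -110, 0, 0, 0])

```text
t: 17.5
eef_pos: [392.3, 180.5, 177.9]
tcp_rot: [3.139, 0.857, -2.954]
ft_force: [-0.1, 0.7, 0.5]
opening: 0.451
```

```bash
python3 look.py fin rod clip_left clip_right; python3 - <<'E'
from meas import *
s,cal,im,d,P,u,v=load('fin'); H=rackax(P)
m=(d>0)&(v<240)&(abs(H[...,0])<9)&(H[...,2]>-4)&(H[...,2]<14)&(H[...,1]>-92)&(H[...,1]<-30)&(im.max(-1)>80)
r=rodfit(H,m&~((H[...,1]>-72)&(H[...,1]<-52)),8,[0,0,0,0]); print(r.x,np.abs(r.fun).mean(),m.sum(),np.percentile(H[m][:,1],.5))
E
```

```text
17.5 [ 0.357  0.267  2.592  3.372  0.581 -0.082] [392.266 180.451 177.921] [ 3.139  0.857 -2.954]
rod 0.98 [256.7 194.9] [453. 189. 122.]
rod 0.74 [252.1 200. ] [453. 193. 125.]
clip_left 0.83 [249.9 266.6] [449. 257. 121.]
clip_left 0.41 [251.1 200.4] [454. 194. 126.]
clip_right 0.58 [251.  119.8] [471. 134. 121.]
[ 0.66 -1.39  0.    0.  ] 0.4881857123435424 1722 -90.23435232414167
```

View pics/fin.png

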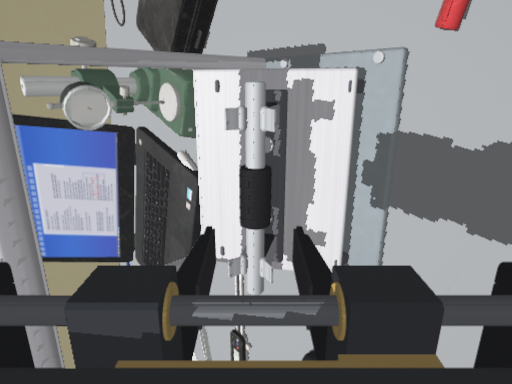

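```bash
python3 - <<'E'
from meas import *
s,cal,im,d,P,u,v=load('fin'); H=rackax(P)
np.set_printoptions(precision=4,suppress=True)
for a,b in ((-90,-74),(-50,-28),(27,52),(74,92)):
    m=(d>0)&(abs(H[...,0])<9)&(H[...,2]>-4)&(H[...,2]<14)&(H[...,1]>a)&(H[...,1]<b)&(im.max(-1)>80)
    q=H[m]; 
    if m.sum()>20: print(a,m.sum(),'top h',np.percentile(q[:,2],95)-8)
m=(d>0)&(abs(H[...,0])<9)&(H[...,2]>-4)&(H[...,2]<14)&(abs(H[...,1])<95)&(im.max(-1)>80); print('ext',np.percentile(H[m][:,1],[.5,99.5]))
print(env.state()['ft_force'],env.state()['t']); env.job_done()
E
```

```text
-90 466 top h -0.8604906700935864
-50 562 top h -0.8961764915275099
27 506 top h -0.8552802244708841
74 252 top h -1.1159650371247434
ext [-90.2248  87.5816]
[ 0.8306  0.122  -0.4118] 17.7
the job is handed in; nothing more can be done
```

The rod is in both spring clips of the rack, let go, and I handed the job in at about 17.7 s. The hand-in gives no verdict.

**What I did:** I gripped the rod's sleeve in the cradle with the tool tilted about 48° and lifted it out. I carried it to the rack and pushed it in along the board's normal in small steps. I tilted the tool 14° more than the suggested 35° so that the gripper body would clear the light bar.

**The snap:** The push-back peaked at about 10 N some 11 mm before home. The jaws then pulled the rod in with about 5 N, and I stopped once the cushions pushed back with about 6 N. That was roughly 0.5 mm past the resting depth. I then opened the fingers and backed off 110 mm.

**Last checks:**
- **Depth and level:** The rod's depth agrees within 0.3 mm along its whole length. It sits about 55 mm off the board, inside the stated stand-off range.
- **Parallel and centred:** The rod is parallel to the rack within about 0.005 rad, and its middle is about 1 mm from midway between the clips.
- **Contact:** The force after letting go was about zero, so the gripper touches nothing.

**What I could not check directly:** I have no reading of the cushion travel. That it lies within 1 to 4 mm rests on the push force and the resting depth. I did not take a separate picture to check the bystanders, but no force suggested the arm touched any of them.

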